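# Regrasp a cartridge and load it into the deep bay of a sloping dock

### The job

Draw the cartridge out of its storage sleeve by the nose, lay it flat on the worktop clear of the sleeve and let it go, then take it again by its black grip end and slide it nose first into the sloping dock, until its flange sits against the mouth. Only one of the two bays is deep enough: the other has a thick insert out of sight on its floor, so find the deep one by feel, without forcing the cartridge, and leave the bottle, timer, tape and tube alone.

Things in the scene. Friction and masses are not known exactly. Their poses are not given: they have to be found in the camera images.
- cartridge: Loose cartridge, 144 mm long, 0.10 to 0.16 kg, lying flat. Origin at its centre, half-way up its 32 mm height; x along it to the nose, y across, z up. Grey shaft x = -18 to +72 mm, 44 wide, 32 high (last 9 mm narrower by up to 3 mm a side). Flange x = -24 to -18 mm, 60 wide, z = -16 to +24 mm.
- nose_part (a point): Middle of the part of the shaft that stands out of the sleeve at the start, at x = +50 mm in the cartridge's frame (22 mm behind the nose tip); 44 mm wide, 32 mm high. Same axes as the cartridge. Only the front 45 mm or so stand out.
- grip_end (a point): Middle of the cartridge's black ribbed grip end, at x = -48 mm in the cartridge's frame; 48 mm long (x = -72 to -24 mm), 40 mm wide, 32 mm high. Same axes as the cartridge.
- sleeve: Fixed aluminium sleeve with a roof, 105 mm long, 76 wide (100 over its feet), 52 high, open at one end. Origin on the worktop under its middle; x points out of the open end, at x = +50 mm. The cartridge lies on its 4 mm floor, nose outwards along x, 3 mm play beside the flange; it must be drawn 100 mm along x to be free.
- dock: Fixed white dock, 130 mm wide, with two equal bays side by side that face the robot and slope 30 degrees down away from it, on a 150 x 140 mm base. Origin on the worktop below the middle of the mouths; x level, away from the mouths, y to the left, z up. Highest edge, over the mouths, 113 mm above the worktop.
- bay_left (a point): Centre of the left bay's mouth (dock y = +33 mm, 88 mm up). x points into the bay, 30 degrees below level, y across, z square to its roof. Opening 48 x 36 mm, lips rounded by 4 mm. Flange home: cartridge origin at x = +18 mm here. One bay is 95 mm deep, the other 55 mm: there the cartridge stops 35 mm short. Which is which varies.
- bay_right (a point): Centre of the right bay's mouth (dock y = -33 mm); otherwise as bay_left.
- bottle: Bystander: small white bottle with a red cap, 43 mm wide, 88 mm high, standing; origin under its centre.
- timer: Bystander: white bench timer, 64 x 62 x 20 mm; origin under its centre.
- tape: Bystander: roll of marking tape lying flat, 67 mm across, 19 mm high; origin under its centre.
- tube: Bystander: capped conical tube lying, 120 mm long, 34 mm thick; origin under its centre.
Mind the look-alikes: they are no part of the job. What is shaped like the cartridge but blue is not meant.

How it is judged:
On the way:
1. the cartridge lies flat on the worktop, clear of the sleeve, let go (horizontal distance between cartridge and sleeve above 0.115 m and height (world z) of cartridge below 0.022 m and angle between cartridge's own z axis and vertical below 0.1 rad and linear speed of cartridge below 0.02 m/s and contact force between cartridge and the fingers below 0.1 N), for 0.2 s.
At the end, for the whole second after the job is handed in: The cartridge is in the deep bay, nose first, its flange within 5 mm of the mouth, in line with the bay (8 mm across, 0.1 rad), let go and at rest (((x of cartridge in the frame of bay_left above 0.013 m and y of cartridge in the frame of bay_left between -0.008 and 0.008 m) or (x of cartridge in the frame of bay_right above 0.013 m and y of cartridge in the frame of bay_right between -0.008 and 0.008 m)) and z of cartridge in the frame of bay_left between -0.008 and 0.008 m and angle between the x axis of cartridge and the x axis of bay_left, either way round below 0.1 rad and linear speed of cartridge below 0.01 m/s); the robot touches nothing.
It fails at once if the cartridge is forced against the dock or the insert with more than 50 N (contact force between cartridge and dock above 50 N or contact force between cartridge and insert_thick above 50 N).
It fails at once if the bottle, timer, tape or tube is moved by more than 30 mm (distance of any of bottle, timer, tape, tube from where it was at the start of the episode above 0.03 m).
It also fails if it takes over 72 s, if anything falls off the work surface, if the arm or the gripper's body presses on something with over 40 N, if the wrist force passes 120 N, or if a joint passes its speed limit or range.

### The arm

A 7-joint arm with a two-finger parallel gripper is mounted at the origin on a cart in front of the work surface, level with it; the furniture and walls round the work are solid. World frame = base frame: x ahead of the robot, y to its left, z up, the work surface at z = 0. Lengths are in m, angles in rad, forces in N, time in s.
With the tool pointing down it reaches from about 0.35 to 0.9 m from the base axis. Payload 8.1 kg.
Tool frame: the origin (TCP) lies at the very end of the fingers, on their centre line; the grasp point (between the pads) lies 19 mm behind it (robot.grip_depth is the x of the grasp point in the tool frame, in m); x points along the fingers, z is the direction in which the jaws open and shut, and the axes are right-handed (so a half turn about x gives the same grasp; the last joint's range is limited). The gripper opens to 85 mm and grips with 20 to 120 N. Pads are 22 mm wide; open, the fingers measure 114 mm over their backs; the gripper's body (76 mm by 85 mm) begins 54 mm behind the grasp point. The pads swing forward as they close: fully open they stand 13 mm farther back than shut.
Start: joints at [-1.449, 0.434, 0.025, 1.573, -0.012, 1.134, -0.075], TCP at [0.139, 0.609, 0.195] pointing down, gripper open.
Joint ranges: [-2.62, 2.62], [-0.44, 2.09], [-1.27, 1.32], [0.08, 2.57], [-1.32, 4.46], [0.12, 2], [-2.74, 2.74]. Speed limits (rad/s): [2.22, 2.22, 3.01, 3.01, 3.14, 3.14, 3.14].

### API

Orientations are given as a unit quaternion [w, x, y, z].
In Python, from rig import robot gives the robot as it stands.
- The arm moves only by the shell command python3 -m creep 'ROWS' [FORCE]. ROWS is JSON, a list of rows, each an object of numbers: "fingers": the closure, from -1 (fully open) to 1 (shut); "tx", "ty", "tz": the shift along the tool's x, y, z in m; "ax", "ay", "az": the turn, a rotation vector about the tool's x, y, z in degrees. In form: [{"fingers": .., "tx": .., "ty": .., "tz": .., "ax": .., "ay": .., "az": ..}, ...]. A call has exactly 10 rows; each row shifts and turns the commanded pose from where the row before left it, along the tool's axes as they then stand; what a row does not reach is not made up. A row lasts 1/8 s, in which the tool goes at most 62.5 mm and 10.7 degrees, less where a joint would pass 70% of its speed; a pose out of reach is approached as far as the arm can. A call is refused whole if a number of a shift passes 0.0625 or a number of a turn 10.7, either way. A call with a gripper value outside its range is refused whole. The fingers move at their own pace and stop on an object; FORCE is the grip in N (left out, the last holds). Time passes only in rows, so rows that do not move let the fingers close, or fill a call up. It gives the time, the measured TCP pose, the force and the opening at its end, in the units of the state.
- robot.get_obs(): the state, without advancing time (a new reading comes with each control period).
- robot.get_image(name): name is "side" or "top" or "wrist"; returns the picture (420x560x3 uint8, red, green, blue); there is no depth.
- robot.calibration(name): a dict with "vertical_fov" (degrees; the focal length in pixels is half the picture's height over the tangent of half this angle, whatever the lens; pixels are square), "cx", "cy" (the principal point, pixels), "dist" ([k1, k2, p1, p2, k3] as OpenCV has them; the pictures are not rectified), "extrinsics" (4x4, takes a point from world to camera coordinates). Camera axes: x right, y down, z forward; pixel columns grow to the right and rows downward; lengths in m; the calibration is good to about 2 mm. A picture is of the moment at which its call begins: read the wrist's pose just before it. calibration takes no time and is no camera call; for the wrist camera it gives the pose at the moment of the call.
- robot.job_done(): hands the job in, once; it reports no verdict.
Trained networks look in the newest picture that a camera, given by its name, has taken for a name from the list of things; names that differ only in an ending like _2 or _b are one class to them, and where a whole thing is asked for, a point or a joint stands for the part that bears it (a point fixed in the world has none). Each returns a list of dicts, best first, with "conf" (0 to 1); they miss things now and then, are a little off and sometimes report something else, mostly with a low value. They report only what shows in the picture. A call takes as long as a camera call. They do not tell look-alikes from the thing itself.
- robot.search_frame(camera, thing): "location" ([x, y, z] in m, in world coordinates, good to about 4 mm: the middle of the surface that is visible of it).
The state is a dict: "time_s": time; "joint_pos": joint angles; "joint_vel": joint speeds; "effort": joint torques, N m; "tool_pos": TCP position; "orientation": TCP orientation; "ft_force": force on the tool from outside, world axes, zero at the start; "moment": the same for the moment, N m; "grip_width": finger opening in m.
Only numpy, scipy, OpenCV 4.12 (cv2) and the standard library are available. Lean on these libraries where they do the work, as an engineer would, in place of code of your own. Each camera call takes 0.05 s, during which the arm holds its last target.

## Working session

There is one attempt and no reset: what is moved stays moved. The work goes in short steps, Python scripts to look and compute and a shell command to move; the robot and the scene stay as the last step left them, time stands still between calls to the robot, and variables do not carry over. Pictures are saved under pics/ and viewed, and the job is handed in when it is done.

```bash
ls; mkdir -p pics; python3 - <<'E'
from rig import robot
import cv2
o=robot.get_obs(); print(o)
for n in ("side","top","wrist"):
    im=robot.get_image(n); cv2.imwrite(f"pics/a_{n}.png",im[:,:,::-1])
    c=robot.calibration(n); print(n,c["vertical_fov"],c["cx"],c["cy"],c["dist"],c["extrinsics"])
    for t in ("cartridge","nose_part","grip_end","sleeve","dock","bottle","timer","tape","tube"):
        try:
            for r in robot.search_frame(n,t)[:3]: print(n,t,round(r["conf"],2),[round(float(v),3) for v in r["location"]])
        except Exception as e: print(t,e)
print(robot.get_obs()["time_s"])
E
```

```text
pics
{'time_s': 0.0, 'joint_pos': array([-1.44858223,  0.43519162,  0.02497949,  1.57410602, -0.01157994,
        1.13397769, -0.07505414]), 'joint_vel': array([ 1.20684126e-03, -4.82184772e-04, -3.30524772e-04, -2.63598838e-05,
       -1.26104160e-03,  2.20322245e-03, -1.51129923e-03]), 'effort': array([ 8.67722611e-04, -6.70464635e+01,  1.02530491e+00, -3.16208625e+01,
        1.54327950e-02,  1.22637695e-02,  3.34180027e-05]), 'tool_pos': array([0.13927515, 0.6087137 , 0.19444212]), 'orientation': array([ 0.55254668, -0.44113459,  0.55332191,  0.44037179]), 'ft_force': array([ 0.6327269 , -0.88153753,  0.22353522]), 'moment': array([0.0413794 , 0.03445885, 0.01611307]), 'grip_width': 0.0854885229181816}
side 46.74511083704852 277.7154400513633 207.85653375338504 [-0.1067142  0.         0.         0.         0.       ] [[ 0.9968028  -0.07709139 -0.02100206 -0.4578474 ]
 [-0.06271083 -0.5919544  -0.80352806  0.08918192]
 [ 0.04951283  0.80227608 -0.59489627  1.26887792]
 [ 0.          0.          0.          1.        ]]
side cartridge 0.77 [0.502, 0.223, 0.037]
side cartridge 0.74 
[... 932 characters left out ...]
se_part 0.56 [0.348, -0.006, 0.03]
top nose_part 0.3 [0.398, -0.382, 0.061]
top grip_end 0.94 [0.351, -0.007, 0.03]
top grip_end 0.47 [0.5, 0.226, 0.035]
top sleeve 0.85 [0.517, 0.301, 0.053]
top bottle 0.78 [0.401, -0.384, 0.063]
top timer 0.92 [0.342, 0.172, 0.017]
top tape 0.68 [0.62, 0.124, 0.022]
top tube 0.71 [0.33, 0.399, 0.032]
wrist 67.30711276420614 274.45937692577934 210.209922053566 [0.02087903 0.         0.         0.         0.        ] [[ 0.22323396  0.97476392  0.00137713 -0.62463496]
 [ 0.93884465 -0.21538753  0.26866136 -0.03578818]
 [ 0.26217802 -0.05868143 -0.96323371  0.37713844]
 [ 0.          0.          0.          1.        ]]
wrist tube 0.78 [0.335, 0.45, 0.021]
1.5
```

View pics/a_side.png

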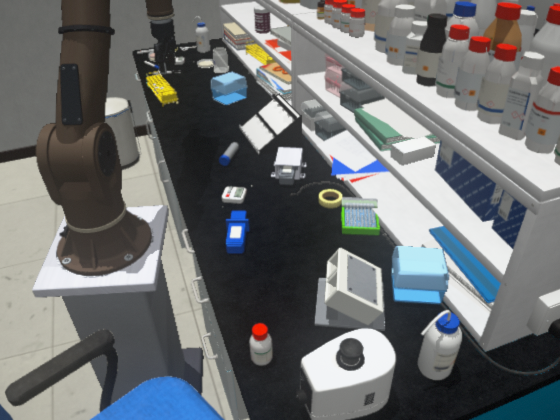

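View pics/a_top.png

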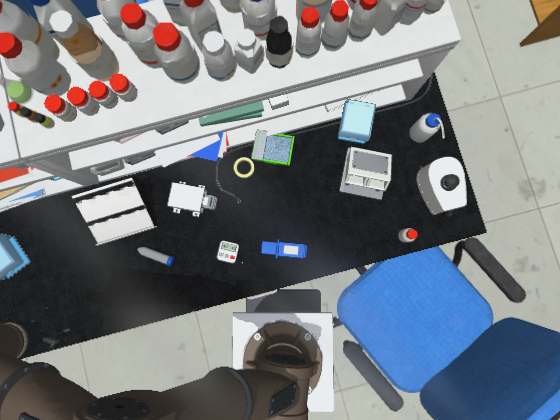

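The side view shows the cartridge's grey nose in the sleeve at about (290,175). The top view puts it at (210,202), with the dock at (367,172).

Things that could be taken for the cartridge: the grey shaft in the sleeve at top (210,202), which is the one meant, and the blue look-alike at top (285,249), which is not. I'll check the choice in a close crop.

```bash
python3 - <<'E'
import cv2,numpy as np
t=cv2.imread("pics/a_top.png"); s=cv2.imread("pics/a_side.png")
a=cv2.resize(t[165:235,150:250],(700,490),interpolation=cv2.INTER_CUBIC)
b=cv2.resize(s[130:200,250:350],(700,490),interpolation=cv2.INTER_CUBIC)
cv2.imwrite("pics/c1.png",np.hstack([cv2.resize(a,(400,280)),cv2.resize(b,(400,280))]))
cv2.imwrite("pics/c2.png",cv2.resize(t[135:210,325:405],(800,750)[:1]+(600,) if 0 else (640,600),interpolation=cv2.INTER_CUBIC))
E
```

```text
(no output)
```

View pics/c1.png

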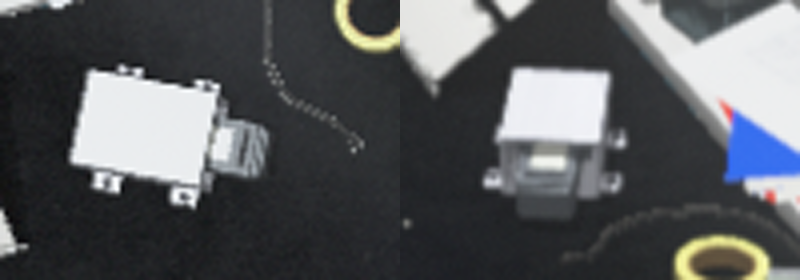

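View pics/c2.png

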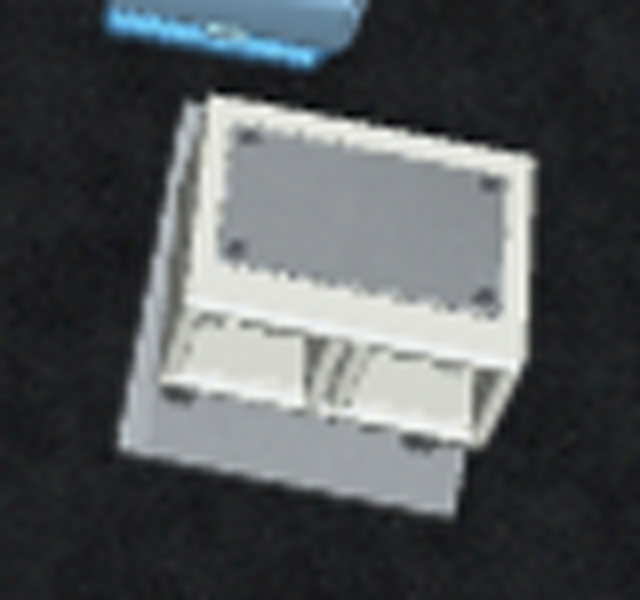

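The crop confirms it: the left panel shows a grey shaft with a white label standing out of the sleeve's open right side, at about (238,150) in the crop. The dock crop shows two mouths, at about (245,355) and (415,395). Next I'll work out the poses from pixels.

```bash
cat > h.py <<'E'
import numpy as np,cv2
from scipy.spatial.transform import Rotation as R
from rig import robot
def K(c):
    f=210/np.tan(np.radians(c["vertical_fov"]/2)); return np.array([[f,0,c["cx"]],[0,f,c["cy"]],[0,0,1.]])
def plane(c,uv,z):
    n=cv2.undistortPoints(np.array([[uv]],float),K(c),np.array(c["dist"]))[0,0]
    E=np.array(c["extrinsics"]);Rm=E[:3,:3];o=-Rm.T@E[:3,3];d=Rm.T@np.array([n[0],n[1],1]);return o+d*(z-o[2])/d[2]
def proj(c,P):
    E=np.array(c["extrinsics"]);return cv2.projectPoints(np.atleast_2d(np.array(P,float)),cv2.Rodrigues(E[:3,:3])[0],E[:3,3],K(c),np.array(c["dist"]))[0][:,0]
def q2R(q): return R.from_quat([q[1],q[2],q[3],q[0]])
def snap(n,f):
    c=robot.calibration(n); im=robot.get_image(n); cv2.imwrite(f"pics/{f}.png",im[:,:,::-1]); import pickle; pickle.dump(c,open(f"pics/{f}.pkl","wb")); return im,c
def move_to(p,Rt):
    "tool-frame shift and rotvec(deg) from measured pose to target (p,Rt)"
    o=robot.get_obs();R0=q2R(o["orientation"]);return R0.inv().apply(np.array(p)-o["tool_pos"]),np.degrees((R0.inv()*R.from_matrix(Rt)).as_rotvec())
E
python3 - <<'E'
from h import *
np.set_printoptions(precision=4,suppress=True)
c=robot.calibration("top")
for p in [(88,70),(220,90),(205,187),(70,163)]:
    print("roof",plane(c,(150+p[0]/4,165+p[1]/4),.052))
for p in [(268,128),(262,178)]: print("nose",plane(c,(150+p[0]/4,165+p[1]/4),.036))
for p in [(185,298),(523,362)]: print("docktop",plane(c,(325+p[0]/8,135+p[1]/8),.113))
for p in [(120,450),(455,515)]: print("base",plane(c,(325+p[0]/8,135+p[1]/8),.006))
o=robot.get_obs();print(q2R(o["orientation"]).as_matrix(), robot.grip_depth)
E
```

```text
roof [0.5625 0.3513 0.052 ]
roof [0.5458 0.2451 0.052 ]
roof [0.4681 0.2557 0.052 ]
roof [0.4876 0.3638 0.052 ]
nose [0.5174 0.2088 0.036 ]
nose [0.4769 0.2131 0.036 ]
docktop [ 0.5802 -0.2008  0.113 ]
docktop [ 0.5549 -0.3267  0.113 ]
base [ 0.5388 -0.1895  0.006 ]
base [ 0.5115 -0.3244  0.006 ]
[[-0.     -0.9748  0.223 ]
 [ 0.      0.223   0.9748]
 [-1.      0.      0.    ]] -0.0187
```

```bash
python3 -m creep '[{"fingers":-1,"tx":0.004,"ty":-0.046,"tz":-0.030},{"fingers":-1,"tx":0.004,"ty":-0.046,"tz":-0.030},{"fingers":-1,"tx":0.004,"ty":-0.046,"tz":-0.030},{"fingers":-1,"tx":0.004,"ty":-0.046,"tz":-0.030},{"fingers":-1,"tx":0.004,"ty":-0.046,"tz":-0.030},{"fingers":-1,"tx":0.004,"ty":-0.046,"tz":-0.030},{"fingers":-1,"tx":0.004,"ty":-0.046,"tz":-0.030},{"fingers":-1,"tx":0.004,"ty":-0.046,"tz":-0.030},{"fingers":-1,"tx":0.004,"ty":-0.046,"tz":-0.030},{"fingers":-1,"ax":9}]' 60
python3 -c "
from h import *
print(robot.get_obs()['joint_pos'])"
```

```text
[-1.44857107  0.43451121  0.02496884  1.57317715 -0.01161927  1.1340297
 -0.07511542]validation failed for argument at $[0]...
```

```bash
python3 -m creep '[{"fingers":-1,"tx":0.004,"ty":-0.046,"tz":-0.030,"ax":0,"ay":0,"az":0},{"fingers":-1,"tx":0.004,"ty":-0.046,"tz":-0.030,"ax":0,"ay":0,"az":0},{"fingers":-1,"tx":0.004,"ty":-0.046,"tz":-0.030,"ax":0,"ay":0,"az":0},{"fingers":-1,"tx":0.004,"ty":-0.046,"tz":-0.030,"ax":0,"ay":0,"az":0},{"fingers":-1,"tx":0.004,"ty":-0.046,"tz":-0.030,"ax":0,"ay":0,"az":0},{"fingers":-1,"tx":0.004,"ty":-0.046,"tz":-0.030,"ax":0,"ay":0,"az":0},{"fingers":-1,"tx":0.004,"ty":-0.046,"tz":-0.030,"ax":0,"ay":0,"az":0},{"fingers":-1,"tx":0.004,"ty":-0.046,"tz":-0.030,"ax":0,"ay":0,"az":0},{"fingers":-1,"tx":0.004,"ty":-0.046,"tz":-0.030,"ax":0,"ay":0,"az":0},{"fingers":-1,"tx":0,"ty":0,"tz":0,"ax":9,"ay":0,"az":0}]' 60
python3 -c "
from h import *
print(robot.get_obs()['joint_pos'])"
```

```text
time_s: 2.75
tool_pos: [0.4862, 0.2485, 0.1592]
orientation: [0.588, -0.394, 0.588, 0.392]
ft_force: [-1.1, 1.1, 0.8]
grip_width: 0.0857
[-0.74309911  0.34085804  0.22457453  1.82915503 -0.08688588  0.98083769
  0.69587472]
```

```bash
python3 -m creep '[{"fingers":-1,"tx":0,"ty":0,"tz":0,"ax":9.7,"ay":0,"az":0},{"fingers":-1,"tx":0,"ty":0,"tz":0,"ax":9.7,"ay":0,"az":0},{"fingers":-1,"tx":0,"ty":0,"tz":0,"ax":9.7,"ay":0,"az":0},{"fingers":-1,"tx":0,"ty":0,"tz":0,"ax":9.7,"ay":0,"az":0},{"fingers":-1,"tx":0,"ty":0,"tz":0,"ax":9.7,"ay":0,"az":0},{"fingers":-1,"tx":0,"ty":0,"tz":0,"ax":9.7,"ay":0,"az":0},{"fingers":-1,"tx":0,"ty":0,"tz":0,"ax":9.7,"ay":0,"az":0},{"fingers":-1,"tx":0,"ty":0,"tz":0,"ax":9.7,"ay":0,"az":0},{"fingers":-1,"tx":0,"ty":0,"tz":0,"ax":0,"ay":0,"az":0},{"fingers":-1,"tx":0,"ty":0,"tz":0,"ax":0,"ay":0,"az":0}]' 60
python3 - <<'E'
from h import *
np.set_printoptions(precision=4,suppress=True)
o=robot.get_obs();print(o['joint_pos'],o['tool_pos'],q2R(o['orientation']).as_matrix())
snap("wrist","w1"); 
for t in ("nose_part","sleeve","cartridge"):
  for r in robot.search_frame("wrist",t)[:2]: print(t,r)
E
```

```text
time_s: 4.0
tool_pos: [0.4827, 0.2539, 0.1593]
orientation: [0.705, 0.057, 0.705, -0.057]
ft_force: [0.2, -0.2, 0.9]
grip_width: 0.0855
[-0.9749  0.3616  0.5244  1.8478 -0.2138  0.9879 -0.5217] [0.4827 0.2539 0.1593] [[ 0.0001  0.1609  0.987 ]
 [ 0.0001  0.987  -0.1609]
 [-1.      0.0001  0.0001]]
nose_part {'location': [0.4998, 0.2298, 0.0315], 'conf': 0.87}
sleeve {'location': [0.5145, 0.3107, 0.0529], 'conf': 0.97}
cartridge {'location': [0.502, 0.2326, 0.0417], 'conf': 0.79}
cartridge {'location': [0.3585, 0.0668, 0.0146], 'conf': 0.73}
```

View pics/w1.png

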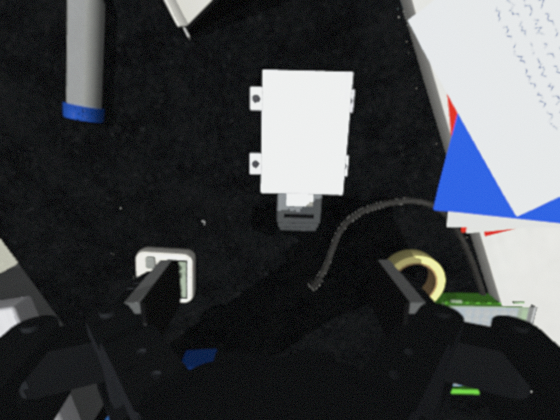

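The wrist view shows the sleeve roof with corners at about (262,70), (353,72), (345,194) and (260,192). The grey nose below it runs from x 277 to 321, with the tip at about row 229.

```bash
python3 - <<'E'
from h import *
import pickle
np.set_printoptions(precision=4,suppress=True)
c=pickle.load(open("pics/w1.pkl","rb")); im=cv2.imread("pics/w1.png")
P=[plane(c,p,.052) for p in [(262,70),(353,72),(345,194),(260,192)]]; print(np.array(P))
print(plane(c,(278,222),.036),plane(c,(320,222),.036))
f=(P[2]+P[3])/2;b=(P[0]+P[1])/2;print(f,b,np.degrees(np.arctan2(*(f-b)[1::-1])),np.linalg.norm(f-b))
cv2.imwrite("pics/w1c.png",cv2.resize(im[180:240,250:350],(800,480),interpolation=cv2.INTER_CUBIC))
E
```

```text
[[0.4913 0.3631 0.052 ]
 [0.566  0.3492 0.052 ]
 [0.549  0.2465 0.052 ]
 [0.4717 0.261  0.052 ]]
[0.4829 0.2246 0.036 ] [0.5244 0.2178 0.036 ]
[0.5103 0.2538 0.052 ] [0.5287 0.3561 0.052 ] -100.16027617297793 0.10399516135633209
```

View pics/w1c.png

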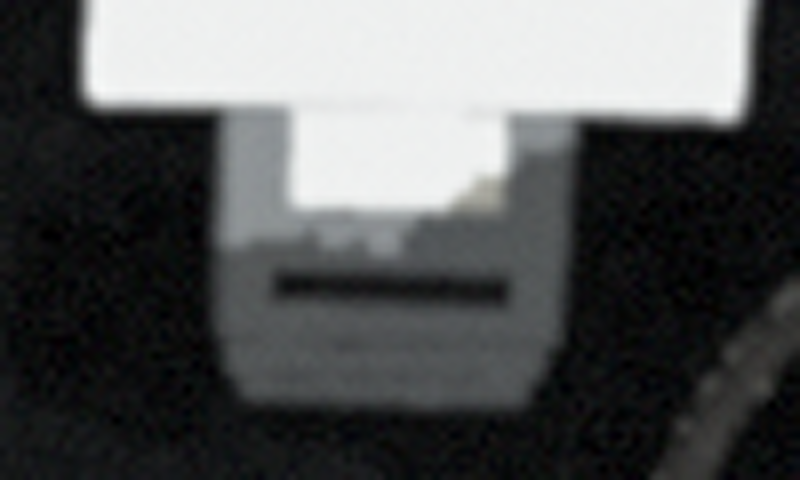

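```bash
python3 -m creep '[{"fingers":-1,"tx":0.02,"ty":-0.0056,"tz":0.0066,"ax":0,"ay":0,"az":0},{"fingers":-1,"tx":0.02,"ty":-0.0056,"tz":0.0066,"ax":0,"ay":0,"az":0},{"fingers":-1,"tx":0.02,"ty":-0.0056,"tz":0.0066,"ax":0,"ay":0,"az":0},{"fingers":-1,"tx":0.02,"ty":-0.0056,"tz":0.0066,"ax":0,"ay":0,"az":0},{"fingers":-1,"tx":0,"ty":0,"tz":0,"ax":0,"ay":0,"az":0},{"fingers":-1,"tx":0,"ty":0,"tz":0,"ax":0,"ay":0,"az":0},{"fingers":-1,"tx":0,"ty":0,"tz":0,"ax":0,"ay":0,"az":0},{"fingers":-1,"tx":0,"ty":0,"tz":0,"ax":0,"ay":0,"az":0},{"fingers":-1,"tx":0,"ty":0,"tz":0,"ax":0,"ay":0,"az":0},{"fingers":-1,"tx":0,"ty":0,"tz":0,"ax":0,"ay":0,"az":0}]' 60
python3 - <<'E'
from h import *
np.set_printoptions(precision=4,suppress=True)
o=robot.get_obs();print(o['tool_pos'])
im,c=snap("wrist","w2"); 
print("tcp px",proj(c,[o['tool_pos']]), proj(c,[[.501,.2327,.036],[.5065,.231,.036]]))
E
```

```text
time_s: 5.45
tool_pos: [0.5051, 0.2274, 0.0794]
orientation: [0.705, 0.058, 0.705, -0.058]
ft_force: [0.4, -0.9, 0.2]
grip_width: 0.0851
[0.5051 0.2274 0.0794]
tcp px [[272.4343 238.1778]] [[266.0527 211.5001]
 [273.8627 212.5114]]
```

View pics/w2.png

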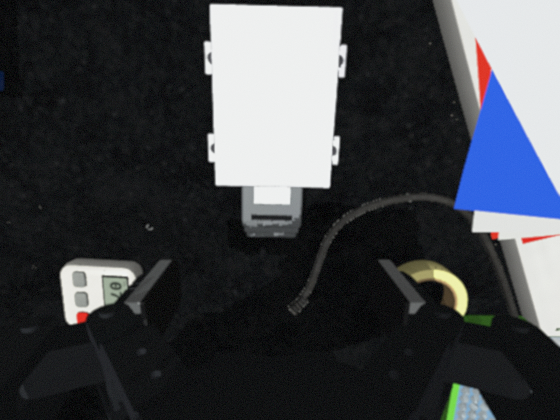

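```bash
python3 -m creep '[{"fingers":-1,"tx":0.018,"ty":0,"tz":0,"ax":0,"ay":0,"az":0},{"fingers":-1,"tx":0.018,"ty":0,"tz":0,"ax":0,"ay":0,"az":0},{"fingers":-1,"tx":0.018,"ty":0,"tz":0,"ax":0,"ay":0,"az":0},{"fingers":-1,"tx":0.019,"ty":0,"tz":0,"ax":0,"ay":0,"az":0},{"fingers":0,"tx":0,"ty":0,"tz":0,"ax":0,"ay":0,"az":0},{"fingers":1,"tx":0,"ty":0,"tz":0,"ax":0,"ay":0,"az":0},{"fingers":1,"tx":0,"ty":0,"tz":0,"ax":0,"ay":0,"az":0},{"fingers":1,"tx":0,"ty":0,"tz":0,"ax":0,"ay":0,"az":0},{"fingers":1,"tx":0,"ty":0,"tz":0,"ax":0,"ay":0,"az":0},{"fingers":1,"tx":0,"ty":0,"tz":0,"ax":0,"ay":0,"az":0}]' 70
python3 - <<'E'
from h import *
im,c=snap("wrist","w3"); cv2.imwrite("pics/w3.png",im[:,:,::-1])
E
```

```text
time_s: 6.75
tool_pos: [0.5051, 0.2274, 0.0064]
orientation: [0.705, 0.059, 0.705, -0.058]
ft_force: [0.2, 0.8, 0.2]
grip_width: 0.0002
```

View pics/w3.png

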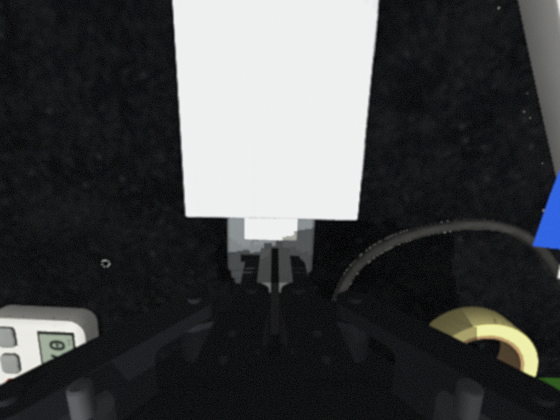

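The fingers shut to 0 mm, so they hold nothing. In the wrist view they stand at about (273,270), beside or in front of the shaft, which spans x 228–315. I'll check the geometry.

```bash
python3 - <<'E'
from h import *
import pickle
np.set_printoptions(precision=4,suppress=True)
for n,rows in (("w1",[192,210,222,230]),("w2",[187,218,222,228,237]),("w3",[218,285])):
    c=pickle.load(open(f"pics/{n}.pkl","rb"))
    for r in rows: print(n,r,*[plane(c,(273 if n!="w1" else 299,r),z)[:2] for z in (.052,.036,.004)])
E_=0
c=pickle.load(open("pics/w3.pkl","rb"))
o=robot.get_obs();p=o['tool_pos'];print(p,proj(c,[p,p+[0,0,.019],[.507,.2327,.036]]))
im=cv2.imread("pics/w3.png");cv2.imwrite("pics/w3c.png",cv2.resize(im[200:320,190:350],(800,600),interpolation=cv2.INTER_CUBIC))
snap("side","s3");snap("top","t3")
s=cv2.imread("pics/s3.png");t=cv2.imread("pics/t3.png")
cv2.imwrite("pics/st3.png",np.hstack([cv2.resize(s[110:210,240:340],(400,400),interpolation=cv2.INTER_CUBIC),cv2.resize(t[150:250,150:250],(400,400),interpolation=cv2.INTER_CUBIC)]))
E
```

```text
w1 192 [0.5073 0.2552] [0.508  0.2516] [0.5094 0.2444]
w1 210 [0.5048 0.2381] [0.5054 0.2336] [0.5066 0.2244]
w1 222 [0.5032 0.2264] [0.5037 0.2212] [0.5046 0.2108]
w1 230 [0.5021 0.2185] [0.5025 0.2128] [0.5033 0.2015]
w2 187 [0.5096 0.2529] [0.509  0.2498] [0.5079 0.2436]
w2 218 [0.506  0.2317] [0.5052 0.227 ] [0.5035 0.2174]
w2 222 [0.5056 0.2289] [0.5047 0.2239] [0.5029 0.2139]
w2 228 [0.5048 0.2247] [0.5039 0.2193] [0.502  0.2087]
w2 237 [0.5038 0.2182] [0.5027 0.2123] [0.5006 0.2007]
w3 218 [0.51   0.2535] [0.5091 0.2487] [0.5074 0.2392]
w3 285 [0.5046 0.2212] [0.5031 0.2126] [0.5    0.1953]
[0.5051 0.2274 0.0063] [[272.431  238.2035]
 [272.2564 250.4992]
 [274.0816 248.4982]]
```

View pics/w3c.png

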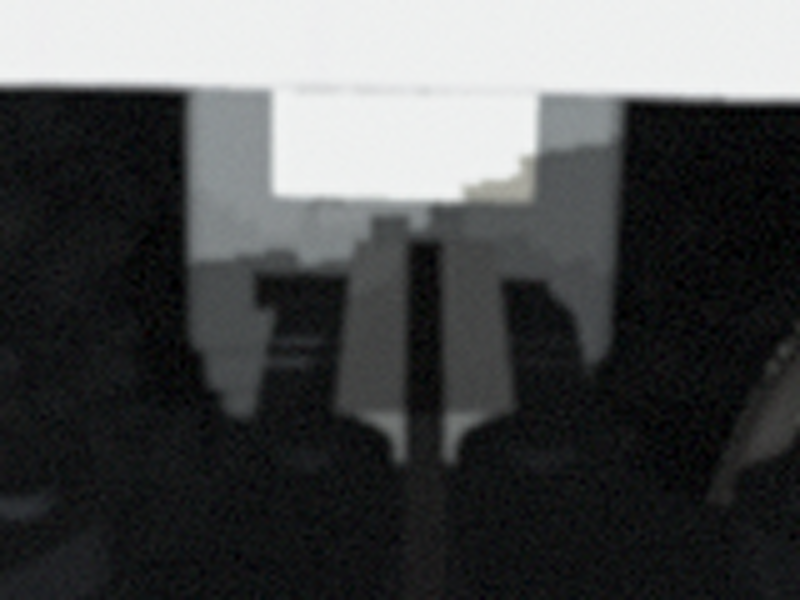

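View pics/st3.png

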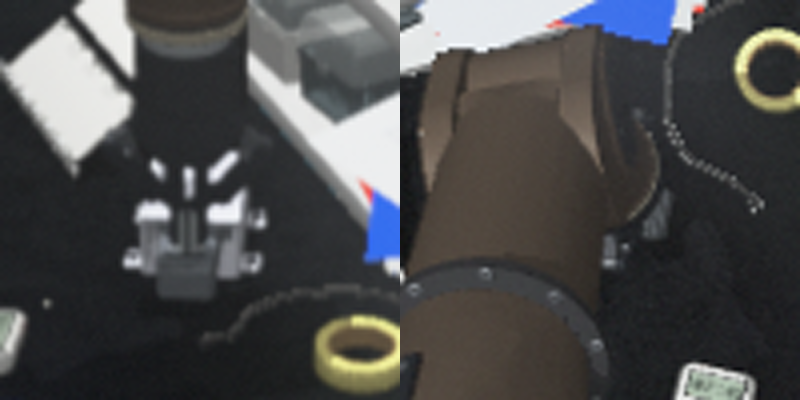

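```bash
python3 - <<'E'
from h import *
o=robot.get_obs();p=o['tool_pos'];c=robot.calibration("side")
u=np.array([-.165,-.986,0]); v=np.array([.986,-.165,0])
pts=dict(tcp=p,grasp=p+[0,0,.019],up40=p+[0,0,.04])
tip=np.array([.502,.2115,0])
for a in(-.019,.019):
  for z in(.004,.036): pts[f"tip{a}{z}"]=tip+v*a+[0,0,z]
im=cv2.imread("pics/s3.png");x0,y0,s=255,140,9
I=cv2.resize(im[y0:y0+60,x0:x0+80],(720,540),interpolation=cv2.INTER_CUBIC)
for k,P in pts.items():
    q=proj(c,[P])[0];print(k,q);cv2.circle(I,tuple(int(t) for t in ((q+.5-[x0,y0])*s)),4,(0,0,255) if 'tip' in k else (0,255,0),-1)
cv2.imwrite("pics/s3c.png",I)
E
```

```text
tcp [286.93659039 180.77685987]
grasp [286.87397456 175.49702676]
up40 [286.80337754 169.56851211]
tip-0.0190.004 [280.12112215 184.14430673]
tip-0.0190.036 [279.926178   175.18617674]
tip0.0190.004 [292.71769717 184.54815915]
tip0.0190.036 [292.68595172 175.57621038]
```

View pics/s3c.png

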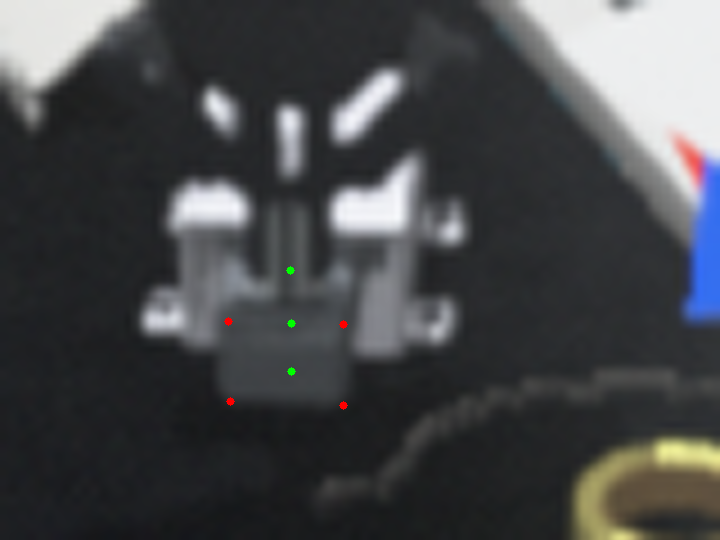

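```bash
python3 - <<'E'
from h import *
import pickle
c=pickle.load(open("pics/w2.pkl","rb"));E=np.array(c["extrinsics"])
p=np.array([.5051,.2274,.0794]);y=np.array([.1609,.987,0]);z=np.array([.987,-.1609,0])
for d in (0,.013,.019,.03,.04,.05):
  for a in (0,.011):
    q=p+y*a+[0,0,d];P=E[:3,:3]@q+E[:3,3];print(d,a,"depth",P[2],proj(c,[q,q+z*.0425,q-z*.0425]).round(0).tolist())
im=cv2.imread("pics/w2.png");cv2.imwrite("pics/w2c.png",cv2.resize(im[240:360,110:440],(800,291),interpolation=cv2.INTER_CUBIC))
E
```

```text
0 0 depth 0.1898219060520797 [[273.0, 238.0], [343.0, 238.0], [202.0, 239.0]]
0 0.011 depth 0.186892603103232 [[272.0, 221.0], [344.0, 221.0], [201.0, 221.0]]
0.013 0 depth 0.17729130684980077 [[272.0, 246.0], [348.0, 246.0], [197.0, 247.0]]
0.013 0.011 depth 0.17436200390095308 [[272.0, 228.0], [349.0, 228.0], [195.0, 228.0]]
0.019 0 depth 0.17150795337182587 [[272.0, 251.0], [351.0, 250.0], [194.0, 251.0]]
0.019 0.011 depth 0.1685786504229782 [[272.0, 231.0], [352.0, 231.0], [193.0, 232.0]]
0.03 0 depth 0.16090513866220524 [[272.0, 259.0], [356.0, 259.0], [189.0, 259.0]]
0.03 0.011 depth 0.15797583571335758 [[272.0, 239.0], [357.0, 238.0], [187.0, 239.0]]
0.04 0 depth 0.15126621619891376 [[272.0, 268.0], [361.0, 267.0], [183.0, 268.0]]
0.04 0.011 depth 0.14833691325006607 [[272.0, 246.0], [363.0, 246.0], [181.0, 247.0]]
0.05 0 depth 0.14162729373562227 [[272.0, 278.0], [367.0, 277.0], [177.0, 278.0]]
0.05 0.011 depth 0.13869799078677458 [[272.0, 255.0], [369.0, 254.0], [175.0, 255.0]]
```

View pics/w2c.png

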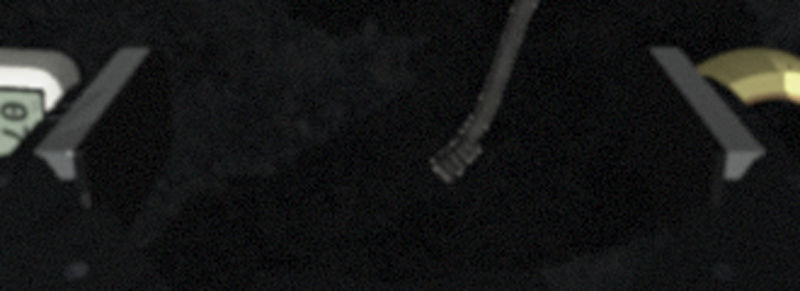

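The pictures disagree with the state. Reported TCP z is 6 mm, but both cameras show the finger ends just above the shaft top. The side view puts them at crop (290,298), and the wrist view puts them about 40 mm short of the nominal TCP, which is why the fingers closed on air. From here I'll trust the pictures and feel: open, descend in steps, and look.

```bash
python3 -m creep '[{"fingers":-1,"tx":0,"ty":0,"tz":0,"ax":0,"ay":0,"az":0},{"fingers":-1,"tx":0,"ty":0,"tz":0,"ax":0,"ay":0,"az":0},{"fingers":-1,"tx":0,"ty":0,"tz":0,"ax":0,"ay":0,"az":0},{"fingers":-1,"tx":0,"ty":0,"tz":0,"ax":0,"ay":0,"az":0},{"fingers":-1,"tx":0,"ty":0,"tz":0,"ax":0,"ay":0,"az":0},{"fingers":-1,"tx":0.005,"ty":0,"tz":0,"ax":0,"ay":0,"az":0},{"fingers":-1,"tx":0.005,"ty":0,"tz":0,"ax":0,"ay":0,"az":0},{"fingers":-1,"tx":0.005,"ty":0,"tz":0,"ax":0,"ay":0,"az":0},{"fingers":-1,"tx":0.005,"ty":0,"tz":0,"ax":0,"ay":0,"az":0},{"fingers":-1,"tx":0,"ty":0,"tz":0,"ax":0,"ay":0,"az":0}]' 70
python3 - <<'E'
from h import *
o=robot.get_obs();print(o["tool_pos"],o["ft_force"])
snap("side","s4");snap("wrist","w4")
im=cv2.imread("pics/s4.png");x0,y0,s=255,140,9
cv2.imwrite("pics/s4c.png",np.hstack([cv2.resize(im[y0:y0+50,x0:x0+65],(390,300),interpolation=cv2.INTER_CUBIC),cv2.resize(cv2.imread("pics/w4.png"),(400,300))]))
E
```

```text
time_s: 8.15
tool_pos: [0.5048, 0.2271, -0.0143]
orientation: [0.704, 0.058, 0.705, -0.059]
ft_force: [0.0, 0.0, -1.2]
grip_width: 0.0849
[ 0.5047602   0.22714621 -0.01428387] [ 0.01329954  0.00939898 -1.16934869]
```

View pics/s4c.png

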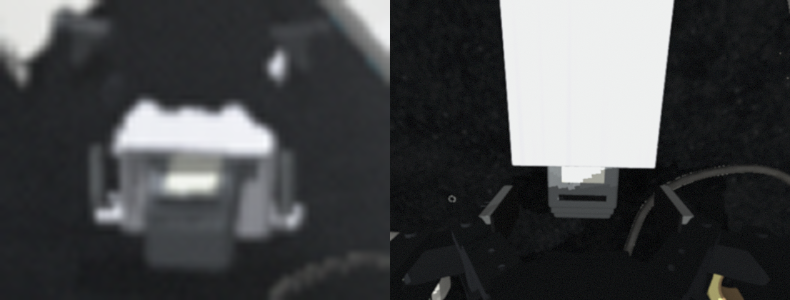

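```bash
python3 -m creep '[{"fingers":-1,"tx":0.007,"ty":0,"tz":0,"ax":0,"ay":0,"az":0},{"fingers":-1,"tx":0.007,"ty":0,"tz":0,"ax":0,"ay":0,"az":0},{"fingers":-1,"tx":0.006,"ty":0,"tz":0,"ax":0,"ay":0,"az":0},{"fingers":-1,"tx":0,"ty":0,"tz":0,"ax":0,"ay":0,"az":0},{"fingers":0,"tx":0,"ty":0,"tz":0,"ax":0,"ay":0,"az":0},{"fingers":1,"tx":0,"ty":0,"tz":0,"ax":0,"ay":0,"az":0},{"fingers":1,"tx":0,"ty":0,"tz":0,"ax":0,"ay":0,"az":0},{"fingers":1,"tx":0,"ty":0,"tz":0,"ax":0,"ay":0,"az":0},{"fingers":1,"tx":0,"ty":0,"tz":0,"ax":0,"ay":0,"az":0},{"fingers":1,"tx":0,"ty":0,"tz":0,"ax":0,"ay":0,"az":0}]' 70
python3 - <<'E'
from h import *
o=robot.get_obs();print(o["tool_pos"],o["ft_force"])
snap("side","s5");snap("wrist","w5")
im=cv2.imread("pics/s5.png");x0,y0,s=255,140,9
cv2.imwrite("pics/s5c.png",np.hstack([cv2.resize(im[y0:y0+50,x0:x0+65],(390,300),interpolation=cv2.INTER_CUBIC),cv2.resize(cv2.imread("pics/w5.png"),(400,300))]))
E
```

```text
time_s: 9.5
tool_pos: [0.5051, 0.2274, -0.0334]
orientation: [0.705, 0.059, 0.705, -0.058]
ft_force: [-2.3, -1.2, 5.8]
grip_width: 0.0431
[ 0.50512191  0.22738327 -0.03338167] [-2.25992747 -1.21077018  5.8395873 ]
```

View pics/s5c.png

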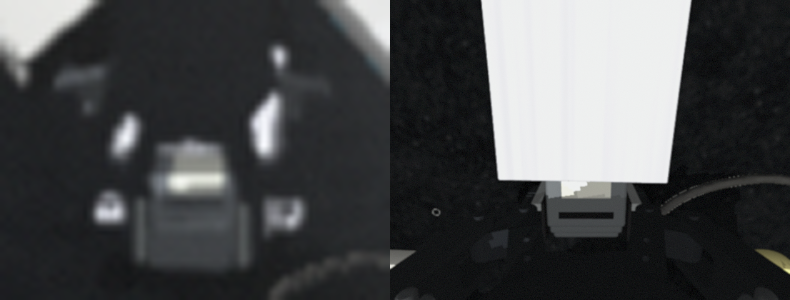

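```bash
python3 -m creep '[{"fingers":1,"tx":-0.001,"ty":-0.004,"tz":0,"ax":0,"ay":0,"az":0},{"fingers":1,"tx":0,"ty":-0.008,"tz":0,"ax":0,"ay":0,"az":0},{"fingers":1,"tx":0,"ty":-0.014,"tz":0,"ax":0,"ay":0,"az":0},{"fingers":1,"tx":0,"ty":-0.014,"tz":0,"ax":0,"ay":0,"az":0},{"fingers":1,"tx":0,"ty":-0.014,"tz":0,"ax":0,"ay":0,"az":0},{"fingers":1,"tx":0,"ty":-0.014,"tz":0,"ax":0,"ay":0,"az":0},{"fingers":1,"tx":0,"ty":-0.014,"tz":0,"ax":0,"ay":0,"az":0},{"fingers":1,"tx":0,"ty":-0.014,"tz":0,"ax":0,"ay":0,"az":0},{"fingers":1,"tx":0,"ty":-0.014,"tz":0,"ax":0,"ay":0,"az":0},{"fingers":1,"tx":0,"ty":-0.010,"tz":0,"ax":0,"ay":0,"az":0}]' 80
python3 - <<'E'
from h import *
snap("side","s6");snap("wrist","w6")
im=cv2.imread("pics/s6.png")
cv2.imwrite("pics/s6c.png",np.hstack([cv2.resize(im[120:220,240:370],(390,300),interpolation=cv2.INTER_CUBIC),cv2.resize(cv2.imread("pics/w6.png"),(400,300))]))
E
```

```text
time_s: 10.85
tool_pos: [0.4851, 0.1079, -0.0328]
orientation: [0.705, 0.059, 0.705, -0.059]
ft_force: [-0.0, -0.5, -0.6]
grip_width: 0.0431
```

View pics/s6c.png

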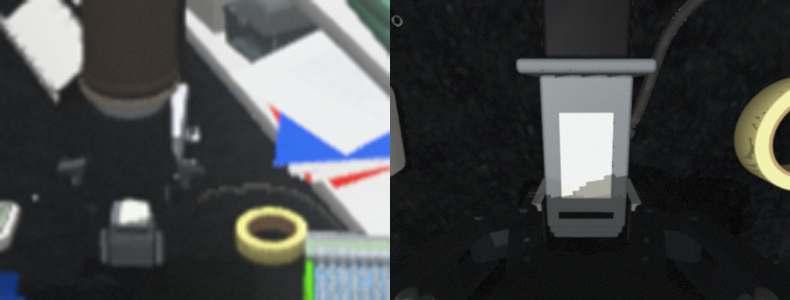

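The grey cartridge is fully out of the sleeve. The wrist view shows its flange at (585,66), and it is held by the nose. Next I'll lift it, move it clear and turn it to the dock's heading.

```bash
python3 -m creep '[{"fingers":1,"tx":-0.025,"ty":0,"tz":0,"ax":0,"ay":0,"az":0},{"fingers":1,"tx":-0.025,"ty":-0.01,"tz":0.007,"ax":0,"ay":0,"az":0},{"fingers":1,"tx":0,"ty":-0.032,"tz":0.025,"ax":0,"ay":0,"az":0},{"fingers":1,"tx":0,"ty":-0.032,"tz":0.025,"ax":0,"ay":0,"az":0},{"fingers":1,"tx":0,"ty":-0.032,"tz":0.025,"ax":0,"ay":0,"az":0},{"fingers":1,"tx":0,"ty":0,"tz":0,"ax":-8,"ay":0,"az":0},{"fingers":1,"tx":0,"ty":0,"tz":0,"ax":-10,"ay":0,"az":0},{"fingers":1,"tx":0,"ty":0,"tz":0,"ax":-10,"ay":0,"az":0},{"fingers":1,"tx":0,"ty":0,"tz":0,"ax":-10,"ay":0,"az":0},{"fingers":1,"tx":0,"ty":0,"tz":0,"ax":-10,"ay":0,"az":0}]' 80
python3 -m creep '[{"fingers":1,"tx":0,"ty":0,"tz":0,"ax":-10,"ay":0,"az":0},{"fingers":1,"tx":0,"ty":0,"tz":0,"ax":-10,"ay":0,"az":0},{"fingers":1,"tx":0,"ty":0,"tz":0,"ax":-10,"ay":0,"az":0},{"fingers":1,"tx":0,"ty":0,"tz":0,"ax":-10,"ay":0,"az":0},{"fingers":1,"tx":0,"ty":0,"tz":0,"ax":0,"ay":0,"az":0},{"fingers":1,"tx":0,"ty":0,"tz":0,"ax":0,"ay":0,"az":0},{"fingers":1,"tx":0,"ty":0,"tz":0,"ax":0,"ay":0,"az":0},{"fingers":1,"tx":0,"ty":0,"tz":0,"ax":0,"ay":0,"az":0},{"fingers":1,"tx":0,"ty":0,"tz":0,"ax":0,"ay":0,"az":0},{"fingers":1,"tx":0,"ty":0,"tz":0,"ax":0,"ay":0,"az":0}]' 80
python3 - <<'E'
from h import *
np.set_printoptions(precision=4,suppress=True)
o=robot.get_obs();print(o["joint_pos"],q2R(o["orientation"]).as_matrix())
snap("side","s7");snap("wrist","w7")
im=cv2.imread("pics/s7.png")
cv2.imwrite("pics/s7c.png",np.hstack([cv2.resize(im[150:300,200:395],(390,300),interpolation=cv2.INTER_CUBIC),cv2.resize(cv2.imread("pics/w7.png"),(400,300))]))
E
```

```text
time_s: 12.2
tool_pos: [0.5489, -0.0085, 0.0172]
orientation: [0.667, -0.235, 0.667, 0.235]
ft_force: [0.5, 0.6, -1.4]
grip_width: 0.043
time_s: 13.45
tool_pos: [0.5487, -0.0091, 0.0172]
orientation: [0.548, -0.447, 0.548, 0.447]
ft_force: [-0.2, 0.1, -0.1]
grip_width: 0.043
[-0.0604  0.5273 -0.028   1.9421  0.0226  0.6724  1.2679] [[ 0.0001 -0.9799  0.1993]
 [ 0.      0.1993  0.9799]
 [-1.     -0.0001  0.    ]]
```

View pics/s7c.png

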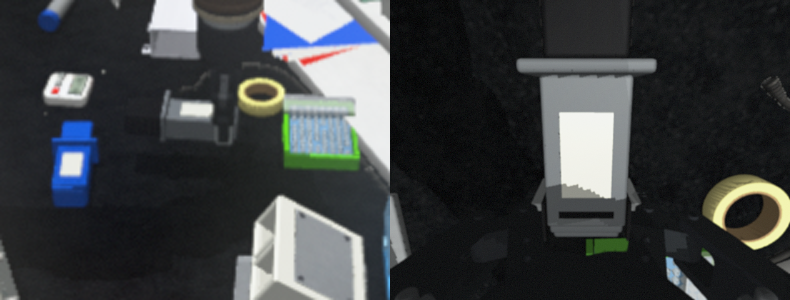

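```bash
python3 -m creep '[{"fingers":1,"tx":0.012,"ty":0,"tz":0,"ax":0,"ay":0,"az":0},{"fingers":1,"tx":0.012,"ty":0,"tz":0,"ax":0,"ay":0,"az":0},{"fingers":1,"tx":0.012,"ty":0,"tz":0,"ax":0,"ay":0,"az":0},{"fingers":1,"tx":0.008,"ty":0,"tz":0,"ax":0,"ay":0,"az":0},{"fingers":1,"tx":0.006,"ty":0,"tz":0,"ax":0,"ay":0,"az":0},{"fingers":1,"tx":0.001,"ty":0,"tz":0,"ax":0,"ay":0,"az":0},{"fingers":1,"tx":0.001,"ty":0,"tz":0,"ax":0,"ay":0,"az":0},{"fingers":1,"tx":0,"ty":0,"tz":0,"ax":0,"ay":0,"az":0},{"fingers":1,"tx":0,"ty":0,"tz":0,"ax":0,"ay":0,"az":0},{"fingers":1,"tx":0,"ty":0,"tz":0,"ax":0,"ay":0,"az":0}]' 80
```

```text
time_s: 14.8
tool_pos: [0.5488, -0.0091, -0.0346]
orientation: [0.548, -0.448, 0.547, 0.447]
ft_force: [-0.4, 0.0, -0.7]
grip_width: 0.0427
```

```bash
python3 -m creep '[{"fingers":1,"tx":0.001,"ty":0,"tz":0,"ax":0,"ay":0,"az":0},{"fingers":1,"tx":0.001,"ty":0,"tz":0,"ax":0,"ay":0,"az":0},{"fingers":-1,"tx":0,"ty":0,"tz":0,"ax":0,"ay":0,"az":0},{"fingers":-1,"tx":0,"ty":0,"tz":0,"ax":0,"ay":0,"az":0},{"fingers":-1,"tx":0,"ty":0,"tz":0,"ax":0,"ay":0,"az":0},{"fingers":-1,"tx":0,"ty":0,"tz":0,"ax":0,"ay":0,"az":0},{"fingers":-1,"tx":-0.02,"ty":0,"tz":0,"ax":0,"ay":0,"az":0},{"fingers":-1,"tx":-0.03,"ty":0,"tz":0,"ax":0,"ay":0,"az":0},{"fingers":-1,"tx":-0.04,"ty":0,"tz":0,"ax":0,"ay":0,"az":0},{"fingers":-1,"tx":0,"ty":0,"tz":0,"ax":0,"ay":0,"az":0}]' 80
python3 - <<'E'
from h import *
np.set_printoptions(precision=4,suppress=True)
o=robot.get_obs();print(o["ft_force"],o["tool_pos"])
snap("side","s8");snap("wrist","w8")
for t in ("cartridge","grip_end"):
  for r in robot.search_frame("wrist",t)[:2]: print(t,r)
im=cv2.imread("pics/s8.png")
cv2.imwrite("pics/s8c.png",np.hstack([cv2.resize(im[150:300,200:395],(390,300),interpolation=cv2.INTER_CUBIC),cv2.resize(cv2.imread("pics/w8.png"),(400,300))]))
E
```

```text
time_s: 16.05
tool_pos: [0.551, -0.009, 0.0561]
orientation: [0.549, -0.449, 0.546, 0.446]
ft_force: [0.1, 0.2, 0.6]
grip_width: 0.0854
[0.126  0.2431 0.5576] [ 0.551  -0.009   0.0561]
cartridge {'location': [0.4791, 0.0036, 0.0373], 'conf': 0.79}
cartridge {'location': [0.5624, -0.2067, 0.0102], 'conf': 0.48}
grip_end {'location': [0.4852, 0.0065, 0.0296], 'conf': 0.98}
```

View pics/s8c.png

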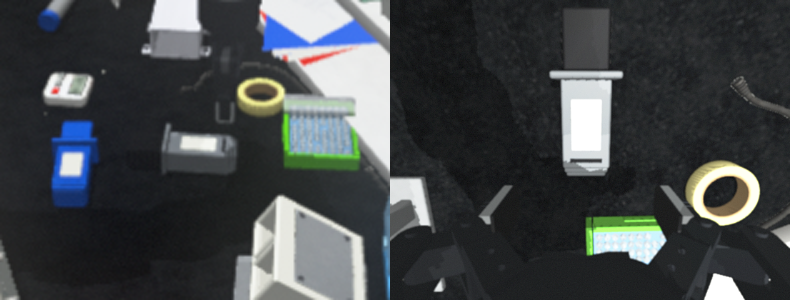

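View pics/w8.png

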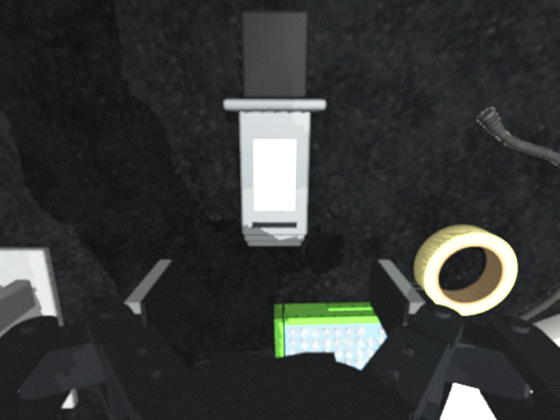

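The cartridge lies flat and released. In the wrist view the grip end is at (275,55), the flange at (275,104) and the nose at (275,238). Next I'll work out its pose and refine the dock's.

```bash
python3 - <<'E'
from h import *
import pickle
from scipy.optimize import least_squares
np.set_printoptions(precision=4,suppress=True)
c=pickle.load(open("pics/w8.pkl","rb"))
obs=[((243,12),(-.072,.020,.016)),((308,13),(-.072,-.020,.016)),((226,104),(-.021,.030,.024)),((324,104),(-.021,-.030,.024)),((240,232),(.063,.022,.016)),((309,233),(.063,-.022,.016))]
def f(x):
    r=R.from_euler('z',x[2]);return np.concatenate([proj(c,[r.apply(m)+[x[0],x[1],.016]])[0]-p for p,m in obs])
s=least_squares(f,[.5,0,-.2]);print(s.x,np.degrees(s.x[2]),s.fun.round(1))
x=s.x;r=R.from_euler('z',x[2])
print("grip",r.apply([-.048,0,0])+[x[0],x[1],.016])
robot.get_image("top");print(robot.search_frame("top","dock")[:1])
snap("top","t8")
t=cv2.imread("pics/t8.png");cv2.imwrite("pics/t8c.png",cv2.resize(t[135:210,325:405],(640,600),interpolation=cv2.INTER_CUBIC))
t=cv2.imread("pics/s8.png");cv2.imwrite("pics/s8d.png",cv2.resize(t[235:335,305:395],(540,600),interpolation=cv2.INTER_CUBIC))
E
```

```text
[ 0.4973  0.0013 -0.2042] -11.702320113553265 [  68.3    0.2  -68.4   -1.2  100.8    4.2 -100.6    3.8   67.     6.8
  -66.8    5.7]
grip [0.4503 0.011  0.016 ]
[{'location': [0.583, -0.2597, 0.0711], 'conf': 0.74}]
```

View pics/s8d.png

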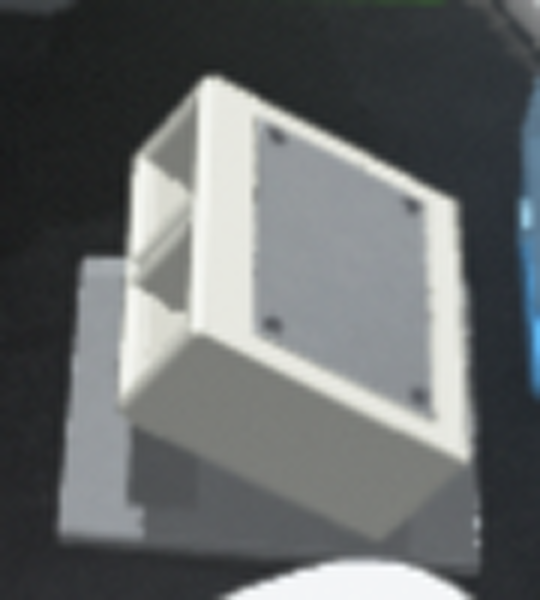

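View pics/t8c.png

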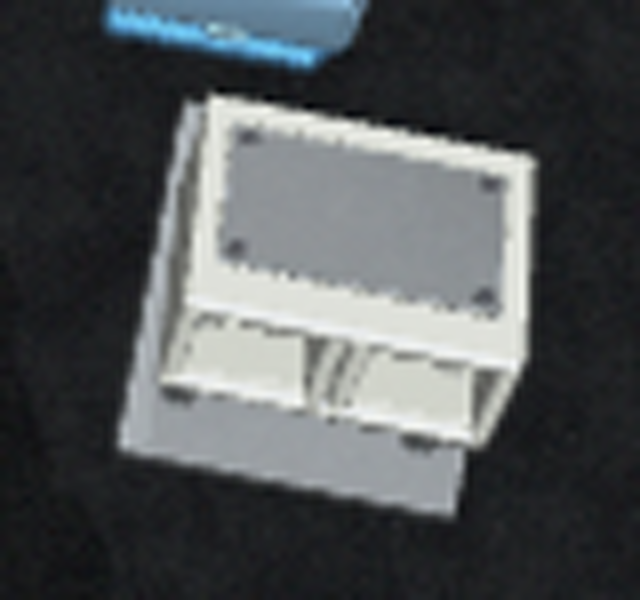

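```bash
python3 - <<'E'
from h import *
import pickle
from scipy.optimize import least_squares
np.set_printoptions(precision=4,suppress=True)
c=pickle.load(open("pics/w8.pkl","rb"))
obs=[((243,12),(-.072,-.020,.016)),((308,13),(-.072,.020,.016)),((226,104),(-.021,-.030,.024)),((324,104),(-.021,.030,.024)),((240,232),(.063,-.022,.016)),((309,233),(.063,.022,.016))]
def f(x):
    r=R.from_euler('z',x[2]);return np.concatenate([proj(c,[r.apply(m)+[x[0],x[1],.016]])[0]-p for p,m in obs])
s=least_squares(f,[.5,0,-.2]);print(s.x,np.degrees(s.x[2]),s.fun.round(1))
x=s.x;r=R.from_euler('z',x[2])
print("grip",r.apply([-.048,0,0])+[x[0],x[1],.016])
ct=robot.calibration("top");cs=robot.calibration("side")
T=lambda a,b:(325+a/8-.4,135+b/8-.4); S=lambda a,b:(305+a/6-.4,235+b/6-.4)
b30=np.radians(30);bx=np.array([np.cos(b30),0,-np.sin(b30)]);bz=np.array([np.sin(b30),0,np.cos(b30)])
def pts(L,xb):
    m=np.array([0,0,.088])
    e=lambda y,l:m+bz*.0289+bx*l+[0,y,0]
    return dict(fl=e(.065,0),fr=e(-.065,0),rl=e(.065,L),rr=e(-.065,L),bl=np.array([xb,.075,.006]),br=np.array([xb,-.075,.006]))
O=[(ct,"fl",T(185,298)),(ct,"fr",T(523,364)),(ct,"rl",T(212,95)),(ct,"rr",T(537,158)),
   (cs,"fl",S(210,75)),(cs,"fr",S(197,330)),(cs,"rl",S(459,201)),(cs,"rr",S(468,462))]
def g(x):
    r=R.from_euler('z',x[2]);P=pts(x[3],0)
    return np.concatenate([proj(k,[r.apply(P[n])+[x[0],x[1],0]])[0]-np.array(p) for k,n,p in O])
s=least_squares(g,[.55,-.26,-.2,.11]);print("dock",s.x,np.degrees(s.x[2]));print(s.fun.reshape(-1,2).round(1))
E
```

```text
[ 0.4958  0.0016 -0.2054] -11.770921881053875 [-3.4 -3.4  3.5 -3.9 -2.7  1.   2.9  1.5  1.9  4.5 -2.1  3.7]
grip [0.4488 0.0113 0.016 ]
dock [ 0.5538 -0.2644 -0.2101  0.1124] -12.03835667993961
[[ 1.4 -0. ]
 [ 1.8  0.3]
 [ 1.1 -0.6]
 [ 1.1 -0.5]
 [-0.5 -1.7]
 [-0.5 -1.7]
 [-0.2 -1. ]
 [ 0.3 -0.9]]
```

```bash
python3 -m creep '[{"fingers":-1,"tx":0.003,"ty":0.027,"tz":0,"ax":0,"ay":0,"az":0},{"fingers":-1,"tx":0.003,"ty":0.027,"tz":0,"ax":0,"ay":0,"az":0},{"fingers":-1,"tx":0.003,"ty":0.027,"tz":0,"ax":0,"ay":0,"az":0},{"fingers":-1,"tx":0.003,"ty":0.027,"tz":0,"ax":0,"ay":0,"az":0},{"fingers":-1,"tx":0,"ty":0,"tz":0,"ax":0,"ay":0,"az":-5},{"fingers":-1,"tx":0,"ty":0,"tz":0,"ax":0,"ay":0,"az":-5},{"fingers":-1,"tx":0,"ty":0,"tz":0,"ax":0,"ay":0,"az":-5},{"fingers":-1,"tx":0,"ty":0,"tz":0,"ax":0,"ay":0,"az":0},{"fingers":-1,"tx":0,"ty":0,"tz":0,"ax":0,"ay":0,"az":0},{"fingers":-1,"tx":0,"ty":0,"tz":0,"ax":0,"ay":0,"az":0}]' 60
python3 - <<'E'
from h import *
np.set_printoptions(precision=4,suppress=True)
o=robot.get_obs();print(o["tool_pos"],q2R(o["orientation"]).as_matrix(),o["joint_pos"])
snap("wrist","w9");snap("side","s9")
print(robot.search_frame("wrist","grip_end")[:1])
E
```

```text
time_s: 17.65
tool_pos: [0.444, 0.012, 0.0414]
orientation: [0.602, -0.515, 0.485, 0.372]
ft_force: [0.6, -0.6, 0.5]
grip_width: 0.0853
[0.444  0.012  0.0414] [[ 0.2537 -0.9463  0.2005]
 [-0.0516  0.1937  0.9797]
 [-0.9659 -0.2589  0.0003]] [-0.385   0.262   0.1592  2.4169  0.2954  0.2378  0.8535]
[{'location': [0.4708, 0.0087, 0.0315], 'conf': 0.96}]
```

View pics/w9.png

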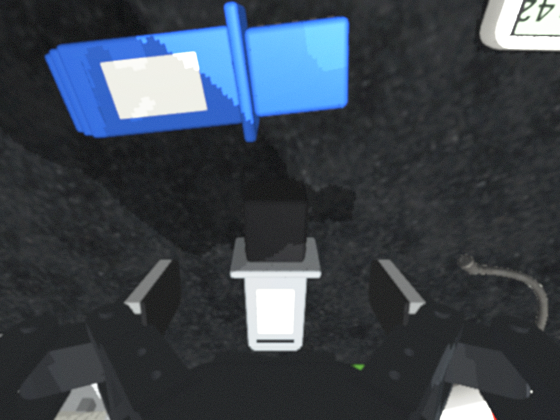

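View pics/s9.png

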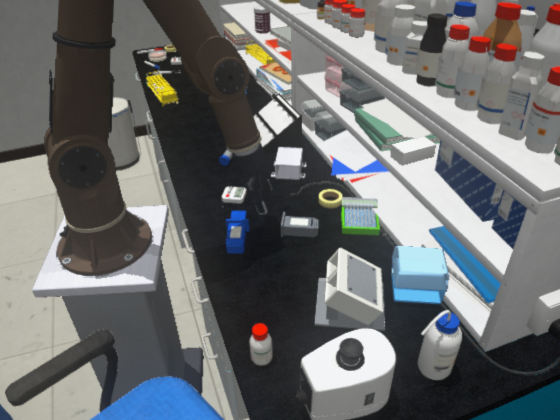

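The wrist view shows the black grip end centred at (275,215) between the open fingers, and the flange at (275,262). The blue look-alike is at (200,75). A crop will let me refine the pose.

```bash
python3 - <<'E'
from h import *
im=cv2.imread("pics/w9.png");a=cv2.resize(im[165:365,210:340],(520,800)[0:2],interpolation=cv2.INTER_CUBIC)
a=cv2.resize(im[170:270,215:335],(720,600),interpolation=cv2.INTER_CUBIC)
a=np.clip(a.astype(float)*1.8+10,0,255).astype(np.uint8);cv2.imwrite("pics/w9c.png",a)
E
```

```text
(no output)
```

View pics/w9c.png

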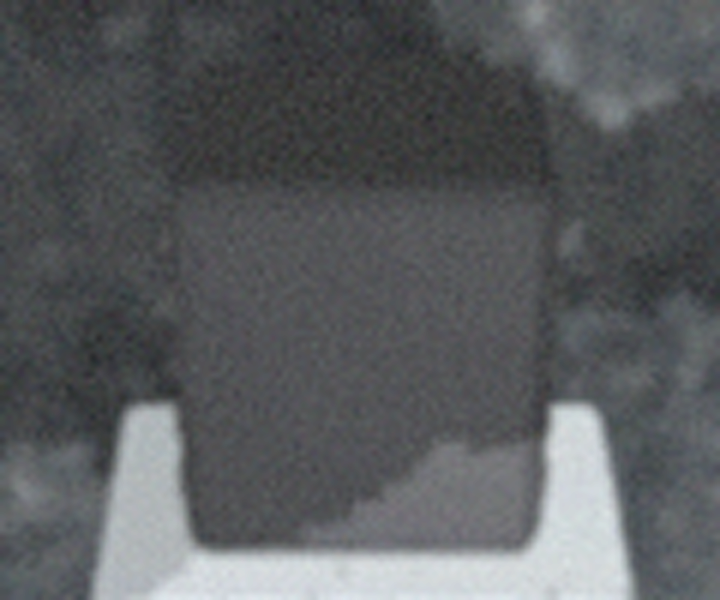

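```bash
python3 - <<'E'
from h import *
import pickle
from scipy.optimize import least_squares
np.set_printoptions(precision=4,suppress=True)
c=pickle.load(open("pics/w9.pkl","rb"))
obs=[((245,200.8),(-.072,-.020,.016)),((306.3,200.8),(-.072,.020,.016)),((235.8,237),(-.024,-.030,-.016)),((315,237),(-.024,.030,-.016)),((250,351),(.072,-.019,.016)),((302,351),(.072,.019,.016))]
def f(x):
    r=R.from_euler('z',x[2]);return np.concatenate([proj(c,[r.apply(m)+[x[0],x[1],.016]])[0]-p for p,m in obs])
s=least_squares(f,[.5,0,-.2]);print(s.x,np.degrees(s.x[2]),s.fun.round(1))
x=s.x;r=R.from_euler('z',x[2]);u=r.apply([1,0,0])
g=r.apply([-.048,0,0])+[x[0],x[1],.016];print("grip",g)
o=robot.get_obs();Rt=q2R(o["orientation"])
tx=Rt.as_matrix()[:,0]
for d in(.042,.05):
  P=g+[0,0,.009];T=P+(d+.019)*tx;print(d,T,Rt.inv().apply(T-o["tool_pos"]))
  T=o["tool_pos"];q=T-(d)*tx;print("tip px",proj(c,[q]))
E
```

```text
[ 0.4947  0.0019 -0.1986] -11.377533761148074 [-3.  -0.2  3.  -0.5  0.2 -1.3  0.1 -1.6  2.8  2.9 -3.   2.7]
grip [0.4477 0.0113 0.016 ]
0.042 [ 0.4632  0.0082 -0.0339] [0.0778 0.0001 0.0003]
tip px [[275.5563 267.8449]]
0.05 [ 0.4652  0.0078 -0.0416] [0.0858 0.0001 0.0003]
tip px [[275.6402 275.8028]]
```

```bash
python3 -m creep '[{"fingers":-1,"tx":0.015,"ty":0,"tz":0,"ax":0,"ay":0,"az":0},{"fingers":-1,"tx":0.015,"ty":0,"tz":0,"ax":0,"ay":0,"az":0},{"fingers":-1,"tx":0.015,"ty":0,"tz":0,"ax":0,"ay":0,"az":0},{"fingers":-1,"tx":0.015,"ty":0,"tz":0,"ax":0,"ay":0,"az":0},{"fingers":-1,"tx":0.01,"ty":0,"tz":0,"ax":0,"ay":0,"az":0},{"fingers":-1,"tx":0.006,"ty":0,"tz":0,"ax":0,"ay":0,"az":0},{"fingers":-1,"tx":0,"ty":0,"tz":0,"ax":0,"ay":0,"az":0},{"fingers":-1,"tx":0,"ty":0,"tz":0,"ax":0,"ay":0,"az":0},{"fingers":-1,"tx":0,"ty":0,"tz":0,"ax":0,"ay":0,"az":0},{"fingers":-1,"tx":0,"ty":0,"tz":0,"ax":0,"ay":0,"az":0}]' 60
python3 - <<'E'
from h import *
np.set_printoptions(precision=4,suppress=True)
o=robot.get_obs();print(o["tool_pos"],q2R(o["orientation"]).as_matrix()[:,0],o["joint_pos"])
snap("wrist","w10");snap("side","s10")
im=cv2.imread("pics/s10.png")
cv2.imwrite("pics/s10c.png",np.hstack([cv2.resize(im[180:260,215:320],(390,300),interpolation=cv2.INTER_CUBIC),cv2.resize(cv2.imread("pics/w10.png"),(400,300))]))
E
```

```text
time_s: 19.05
tool_pos: [0.4604, 0.0074, -0.0252]
orientation: [0.6, -0.516, 0.486, 0.371]
ft_force: [0.3, -0.7, 0.2]
grip_width: 0.0856
[ 0.4604  0.0074 -0.0252] [ 0.2526 -0.0554 -0.966 ] [-0.2183  0.4471 -0.0154  2.4219  1.2797  0.124  -0.1245]
```

View pics/s10c.png

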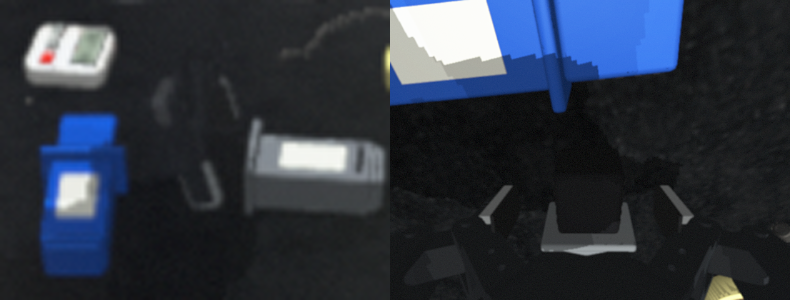

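```bash
cat >> h.py <<'E'
E
python3 - <<'E'
from h import *
np.set_printoptions(precision=4,suppress=True)
a=np.radians(6);th=np.radians(-11.45)
u=np.array([np.cos(th),np.sin(th),0]);X=np.sin(a)*u+np.array([0,0,-np.cos(a)])
l=np.array([-u[1],u[0],0]);Y=np.cross(l,X)
T=np.array([.4477,.0113,.0245])+.061*X
print(T,X,Y,move_to(T,np.column_stack([X,Y,l])))
E
```

```text
[ 0.4539  0.01   -0.0362] [ 0.1024 -0.0208 -0.9945] [-0.9747  0.1974 -0.1045] (array([0.0087, 0.0094, 0.0014]), array([-0.0177, -0.2401,  8.9818]))
```

Joint 6 has reached its limit at this lean, so I'll reduce the lean to 6° and then close.

```bash
python3 -m creep '[{"fingers":-1,"tx":0,"ty":0.003,"tz":0.0005,"ax":0,"ay":0,"az":3},{"fingers":-1,"tx":0,"ty":0.003,"tz":0.0005,"ax":0,"ay":0,"az":3},{"fingers":-1,"tx":0,"ty":0.0035,"tz":0,"ax":0,"ay":0,"az":3},{"fingers":-1,"tx":0.003,"ty":0,"tz":0,"ax":0,"ay":0,"az":0},{"fingers":-1,"tx":0.003,"ty":0,"tz":0,"ax":0,"ay":0,"az":0},{"fingers":-1,"tx":0.003,"ty":0,"tz":0,"ax":0,"ay":0,"az":0},{"fingers":-1,"tx":0,"ty":0,"tz":0,"ax":0,"ay":0,"az":0},{"fingers":-1,"tx":0,"ty":0,"tz":0,"ax":0,"ay":0,"az":0},{"fingers":-1,"tx":0,"ty":0,"tz":0,"ax":0,"ay":0,"az":0},{"fingers":-1,"tx":0,"ty":0,"tz":0,"ax":0,"ay":0,"az":0}]' 60
python3 - <<'E'
from h import *
np.set_printoptions(precision=4,suppress=True)
o=robot.get_obs();print(o["tool_pos"],q2R(o["orientation"]).as_matrix()[:,0],o["joint_pos"])
snap("wrist","w11");snap("side","s11")
im=cv2.imread("pics/s11.png")
cv2.imwrite("pics/s11c.png",np.hstack([cv2.resize(im[180:260,215:320],(390,300),interpolation=cv2.INTER_CUBIC),cv2.resize(cv2.imread("pics/w11.png"),(400,300))]))
E
```

```text
time_s: 20.4
tool_pos: [0.4555, 0.0075, -0.0361]
orientation: [0.573, -0.483, 0.521, 0.41]
ft_force: [-0.5, -0.1, -1.0]
grip_width: 0.0853
[ 0.4555  0.0075 -0.0361] [ 0.1221 -0.0331 -0.992 ] [ 0.1135  0.5132 -0.3781  2.2904  0.7739  0.347   0.4302]
```

View pics/s11c.png

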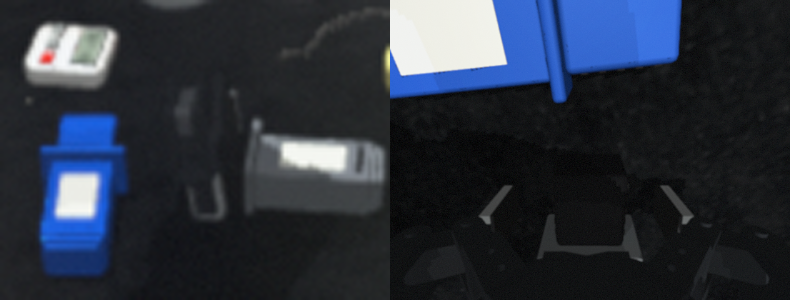

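```bash
python3 -m creep '[{"fingers":0,"tx":0,"ty":0,"tz":0,"ax":0,"ay":0,"az":0},{"fingers":1,"tx":0,"ty":0,"tz":0,"ax":0,"ay":0,"az":0},{"fingers":1,"tx":0,"ty":0,"tz":0,"ax":0,"ay":0,"az":0},{"fingers":1,"tx":0,"ty":0,"tz":0,"ax":0,"ay":0,"az":0},{"fingers":1,"tx":0,"ty":0,"tz":0,"ax":0,"ay":0,"az":0},{"fingers":1,"tx":0,"ty":0,"tz":0,"ax":0,"ay":0,"az":0},{"fingers":1,"tx":-0.001,"ty":0,"tz":0,"ax":0,"ay":0,"az":0},{"fingers":1,"tx":-0.008,"ty":0,"tz":0,"ax":0,"ay":0,"az":0},{"fingers":1,"tx":-0.02,"ty":0,"tz":0,"ax":0,"ay":0,"az":0},{"fingers":1,"tx":-0.03,"ty":0,"tz":0,"ax":0,"ay":0,"az":0}]' 60
python3 - <<'E'
from h import *
np.set_printoptions(precision=4,suppress=True)
o=robot.get_obs();print(o["tool_pos"],q2R(o["orientation"]).as_matrix(),o["joint_pos"])
snap("wrist","w12");snap("side","s12")
im=cv2.imread("pics/s12.png")
cv2.imwrite("pics/s12c.png",np.hstack([cv2.resize(im[165:265,215:345],(390,300),interpolation=cv2.INTER_CUBIC),cv2.resize(cv2.imread("pics/w12.png"),(400,300))]))
E
```

```text
time_s: 21.75
tool_pos: [0.4473, 0.0095, 0.0227]
orientation: [0.572, -0.482, 0.521, 0.41]
ft_force: [1.5, -0.4, -1.1]
grip_width: 0.0386
[0.4473 0.0095 0.0227] [[ 0.1199 -0.9723  0.2008]
 [-0.033   0.1983  0.9796]
 [-0.9922 -0.1241 -0.0083]] [ 0.2533  0.4039 -0.5491  2.2564  0.5886  0.4972  0.6055]
```

View pics/s12c.png

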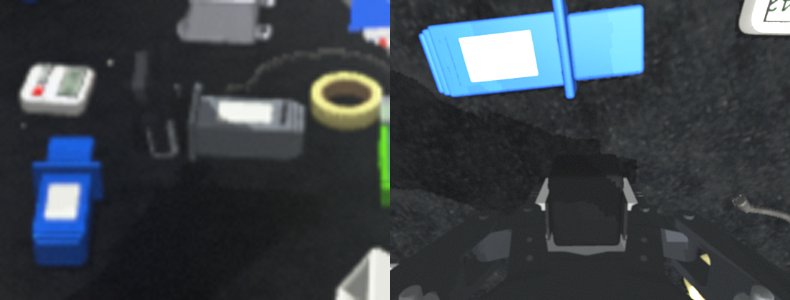

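```bash
python3 -m creep '[{"fingers":1,"tx":-0.05,"ty":0,"tz":0,"ax":0,"ay":0,"az":0},{"fingers":1,"tx":-0.05,"ty":0,"tz":0,"ax":0,"ay":0,"az":0},{"fingers":1,"tx":0,"ty":-0.047,"tz":-0.024,"ax":0,"ay":0,"az":0},{"fingers":1,"tx":0,"ty":-0.047,"tz":-0.024,"ax":0,"ay":0,"az":0},{"fingers":1,"tx":0,"ty":-0.047,"tz":-0.024,"ax":0,"ay":0,"az":0},{"fingers":1,"tx":0,"ty":-0.047,"tz":-0.024,"ax":0,"ay":0,"az":0},{"fingers":1,"tx":0,"ty":0,"tz":0,"ax":-10,"ay":0,"az":0},{"fingers":1,"tx":0,"ty":0,"tz":0,"ax":-10,"ay":0,"az":0},{"fingers":1,"tx":0,"ty":0,"tz":0,"ax":-10,"ay":0,"az":0},{"fingers":1,"tx":0,"ty":0,"tz":0,"ax":-10,"ay":0,"az":0}]' 60
python3 -m creep '[{"fingers":1,"tx":0,"ty":0,"tz":0,"ax":-10,"ay":0,"az":0},{"fingers":1,"tx":0,"ty":0,"tz":0,"ax":-10,"ay":0,"az":0},{"fingers":1,"tx":0,"ty":0,"tz":0,"ax":-10,"ay":0,"az":0},{"fingers":1,"tx":0,"ty":0,"tz":0,"ax":-10,"ay":0,"az":0},{"fingers":1,"tx":0,"ty":0,"tz":0,"ax":0,"ay":0,"az":0},{"fingers":1,"tx":0,"ty":0,"tz":0,"ax":0,"ay":0,"az":0},{"fingers":1,"tx":0,"ty":0,"tz":0,"ax":0,"ay":0,"az":0},{"fingers":1,"tx":0,"ty":0,"tz":0,"ax":0,"ay":0,"az":0},{"fingers":1,"tx":0,"ty":0,"tz":0,"ax":0,"ay":0,"az":0},{"fingers":1,"tx":0,"ty":0,"tz":0,"ax":0,"ay":0,"az":0}]' 60
python3 - <<'E'
from h import *
np.set_printoptions(precision=4,suppress=True)
o=robot.get_obs();print(o["tool_pos"],q2R(o["orientation"]).as_matrix(),o["joint_pos"])
snap("wrist","w13");snap("side","s13")
E
```

```text
time_s: 23.1
tool_pos: [0.5989, -0.1189, 0.1451]
orientation: [-0.371, 0.65, -0.348, -0.564]
ft_force: [-0.1, 0.4, -1.1]
grip_width: 0.0389
time_s: 24.35
tool_pos: [0.5994, -0.1186, 0.146]
orientation: [-0.129, 0.738, -0.136, -0.649]
ft_force: [-0.2, 0.9, -0.9]
grip_width: 0.0392
[ 0.5994 -0.1186  0.146 ] [[ 0.122  -0.367  -0.9222]
 [-0.0332 -0.9301  0.3658]
 [-0.992  -0.014  -0.1256]] [ 0.7523  0.5634 -0.9612  1.7454  0.6013  1.0063  2.3461]
```

View pics/w13.png

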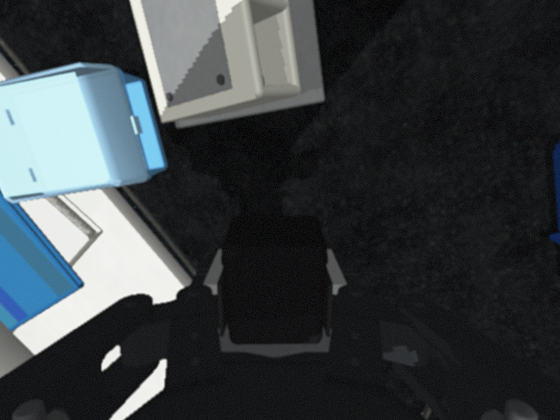

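View pics/s13.png

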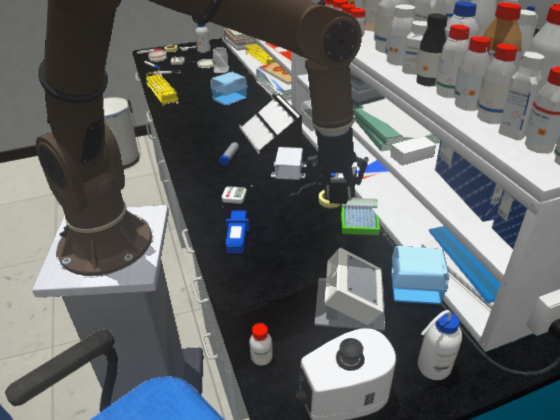

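The wrist view shows the dock's near corner at (262,93), but the rest is cut off at the top. I'll shift 80 mm towards it to see all of it.

```bash
python3 -m creep '[{"fingers":1,"tx":-0.01,"ty":0.02,"tz":0,"ax":0,"ay":0,"az":0},{"fingers":1,"tx":-0.01,"ty":0.03,"tz":0,"ax":0,"ay":0,"az":0},{"fingers":1,"tx":0,"ty":0.03,"tz":0,"ax":0,"ay":0,"az":0},{"fingers":1,"tx":0,"ty":0.01,"tz":0,"ax":0,"ay":0,"az":0},{"fingers":1,"tx":0,"ty":0,"tz":0,"ax":0,"ay":0,"az":0},{"fingers":1,"tx":0,"ty":0,"tz":0,"ax":0,"ay":0,"az":0},{"fingers":1,"tx":0,"ty":0,"tz":0,"ax":0,"ay":0,"az":0},{"fingers":1,"tx":0,"ty":0,"tz":0,"ax":0,"ay":0,"az":0},{"fingers":1,"tx":0,"ty":0,"tz":0,"ax":0,"ay":0,"az":0},{"fingers":1,"tx":0,"ty":0,"tz":0,"ax":0,"ay":0,"az":0}]' 60
python3 - <<'E'
from h import *
np.set_printoptions(precision=4,suppress=True)
o=robot.get_obs();print(o["tool_pos"],q2R(o["orientation"]).as_matrix(),o["joint_pos"])
snap("wrist","w14")
im=cv2.imread("pics/w14.png");cv2.imwrite("pics/w14c.png",cv2.resize(im[0:210,60:340],(800,600),interpolation=cv2.INTER_CUBIC))
E
```

```text
time_s: 25.7
tool_pos: [0.564, -0.2016, 0.1645]
orientation: [-0.129, 0.738, -0.135, -0.649]
ft_force: [0.9, -0.7, -0.9]
grip_width: 0.0393
[ 0.564  -0.2016  0.1645] [[ 0.1219 -0.3668 -0.9223]
 [-0.0331 -0.9302  0.3655]
 [-0.992  -0.014  -0.1255]] [ 0.9469  0.5338 -0.9976  1.7502  0.559   1.0197  2.5287]
```

View pics/w14c.png

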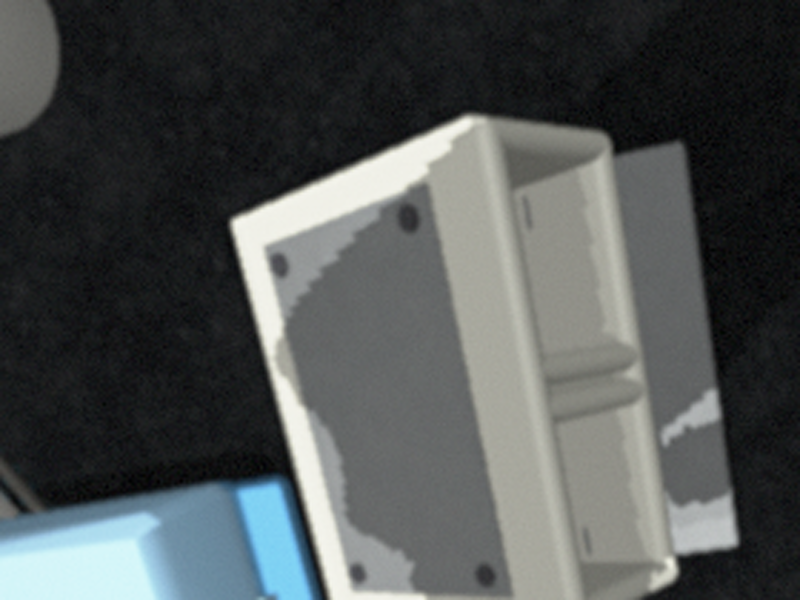

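View pics/w14.png

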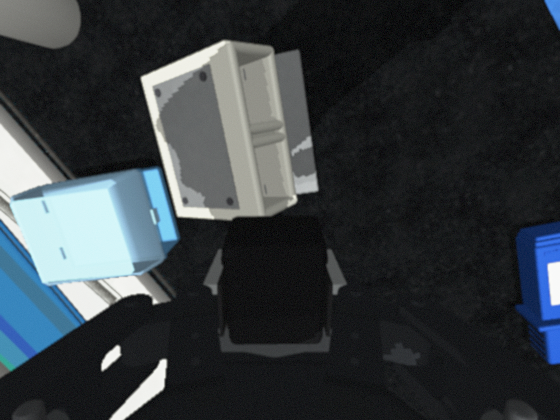

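The whole dock now shows. The roof corners are at about (141,77), (230,41), (178,215) and (263,217), and the mouths are on the right at (262,90) and (270,165).

```bash
python3 - <<'E'
import cv2
im=cv2.imread("pics/w14.png");cv2.imwrite("pics/w14d.png",cv2.resize(im[140:230,165:325],(800,450),interpolation=cv2.INTER_CUBIC))
E
```

```text
(no output)
```

View pics/w14d.png

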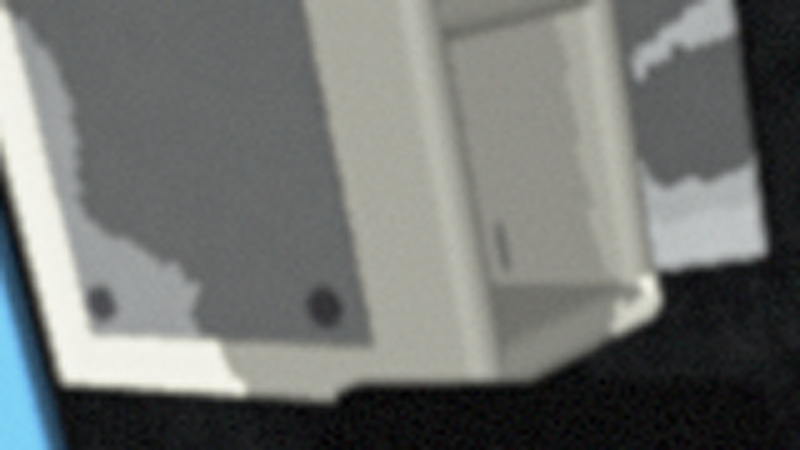

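```bash
cat > dock.py <<'E'
from h import *
import pickle
from scipy.optimize import least_squares
np.set_printoptions(precision=4,suppress=True)
cw=pickle.load(open("pics/w14.pkl","rb"));ct=robot.calibration("top");cs=robot.calibration("side")
T=lambda a,b:(325+a/8-.4,135+b/8-.4); S=lambda a,b:(305+a/6-.4,235+b/6-.4)
b30=np.radians(30);bx=np.array([np.cos(b30),0,-np.sin(b30)]);bz=np.array([np.sin(b30),0,np.cos(b30)])
W=[(cw,"fl",(262.5,216)),(cw,"fr",(231,41.3)),(cw,"rl",(177.2,216.8)),(cw,"rr",(141.4,76.8)),(cw,"lr",(273,47)),(cw,"ll",(296.5,199)),(cw,"br",(299.8,50)),(cw,"bl",(318,191))]
TS=[(ct,"fl",T(185,298)),(ct,"fr",T(523,364)),(ct,"rl",T(212,95)),(ct,"rr",T(537,158)),
   (cs,"fl",S(210,75)),(cs,"fr",S(197,330)),(cs,"rl",S(459,201)),(cs,"rr",S(468,462))]
def pts(L,xb,h2):
    m=np.array([0,0,.088]);e=lambda y,l,h=.0289:m+bz*h+bx*l+[0,y,0]
    return dict(fl=e(.065,0),fr=e(-.065,0),rl=e(.065,L),rr=e(-.065,L),ll=e(.063,0,-h2),lr=e(-.063,0,-h2),bl=np.array([xb,.07,.006]),br=np.array([xb,-.07,.006]))
def fit(O):
    def g(x):
        r=R.from_euler('z',x[2]);P=pts(*x[3:])
        return np.concatenate([proj(k,[r.apply(P[n])+[x[0],x[1],0]])[0]-np.array(p) for k,n,p in O])
    s=least_squares(g,[.55,-.26,-.2,.11,-.03,.025]);print("dock",s.x,np.degrees(s.x[2]));print(s.fun.reshape(-1,2).round(1).tolist());return s.x
if __name__=="__main__":
    fit(W);fit(W+TS)
E
python3 dock.py
```

```text
dock [ 0.5542 -0.2618 -0.2101  0.1113 -0.0276  0.0197] -12.037592869715976
[[0.9, 6.6], [-2.0, -4.1], [0.3, -0.5], [-0.7, -0.9], [0.7, -0.6], [0.9, 3.1], [-0.4, -1.2], [0.2, -0.3]]
dock [ 0.5541 -0.2619 -0.2111  0.1121 -0.0275  0.0196] -12.095068085915072
[[0.9, 6.4], [-1.9, -4.4], [-0.2, -0.8], [-1.1, -1.1], [0.7, -0.9], [0.8, 2.9], [-0.4, -1.3], [0.1, -0.4], [0.6, -0.1], [1.0, 0.3], [0.4, -0.6], [0.4, -0.4], [-0.5, -2.5], [-0.6, -2.6], [-0.4, -1.7], [0.0, -1.8]]
```

```bash
python3 - <<'E'
import cv2,numpy as np
im=cv2.imread("pics/w14.png")[200:370,195:355];a=cv2.resize(im,(640,600) if 0 else (565,600),interpolation=cv2.INTER_CUBIC).astype(float)
cv2.imwrite("pics/w14e.png",np.clip(a*3+10,0,255).astype(np.uint8))
E
```

```text
(no output)
```

View pics/w14e.png

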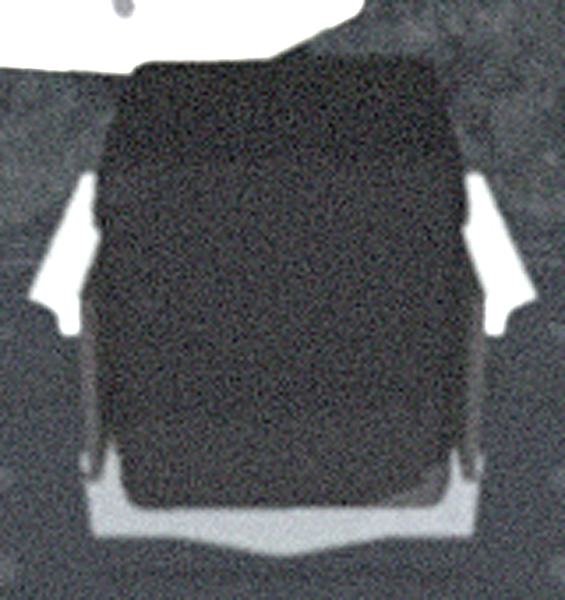

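```bash
cat > cart.py <<'E'
from h import *
import pickle
from scipy.optimize import least_squares
np.set_printoptions(precision=4,suppress=True)
def q2(q): return q2R(q).as_matrix()
# predicted from the lay pose and grasp pose
Rg=np.array([[ 0.1199,-0.9723,0.2008],[-0.033,0.1983,0.9796],[-0.9922,-0.1241,-0.0083]]);Tg=np.array([.4555,.0075,-.0361])
Rc=R.from_euler('z',-11.4,degrees=True).as_matrix()
pp=Rg.T@(np.array([.4947,.0019,.016])-Tg);Rp=Rg.T@Rc
print("pred origin in tool",pp,"cart x in tool",Rp[:,0],"cart z",Rp[:,2])
if __name__=="__main__":
    c=pickle.load(open("pics/w14.pkl","rb"))
    Tt=np.array([.564,-.2016,.1645]);Rt=np.array([[.1219,-.3668,-.9223],[-.0331,-.9302,.3655],[-.992,-.014,-.1255]])
    obs=[((233.2,217),(-.072,.02,-.016)),((318.2,217),(-.072,-.02,-.016)),((225.6,245.3),(-.072,.02,.016)),((325.3,245.3),(-.072,-.02,.016)),((228,343.6),(-.024,.02,.016)),((324,343.6),(-.024,-.02,.016))]
    for fl in (1,-1):
        def f(x):
            M=Rp@R.from_rotvec([0,x[3],x[4]]).as_matrix()
            return np.concatenate([proj(c,[Rt@(M@(np.array(m)*[1,fl,1])+x[:3])+Tt])[0]-p for p,m in obs])
        s=least_squares(f,[*pp,0,0]);print(s.x,s.fun.round(1).tolist(),f([*pp,0,0]).round(1).tolist())
E
python3 cart.py
```

```text
pred origin in tool [-0.0468 -0.0457  0.002 ] cart x in tool [ 0.1241 -0.9923  0.0032] cart z [-0.9922 -0.1241 -0.0083]
[ 0.5517 -0.3442  0.0091 -0.1715  0.1395] [49.4, 41.8, -51.0, 43.7, 57.0, 18.3, -58.6, 20.3, 57.2, -62.2, -54.5, -60.3] [91.9, -2.6, -80.5, -2.6, 111.8, 4.2, -97.9, 4.1, 101.2, 5.9, -89.8, 5.4]
[-0.0428 -0.0487 -0.0004 -0.0622  0.003 ] [1.5, -0.4, -1.3, -0.6, -1.4, -0.2, 1.3, -0.4, 2.4, 0.7, -2.5, 0.9] [4.5, -2.6, 6.9, -2.6, 1.8, 4.1, 12.1, 4.2, 6.2, 5.4, 5.2, 5.9]
```

```bash
python3 - <<'E'
from h import *
import pickle
from scipy.optimize import least_squares
np.set_printoptions(precision=4,suppress=True)
for nm,obs in (("w9",[((245,200.8),(-.072,-.020,.016)),((306.3,200.8),(-.072,.020,.016)),((235.8,237),(-.024,-.030,-.016)),((315,237),(-.024,.030,-.016)),((250,351),(.072,-.019,.016)),((302,351),(.072,.019,.016))]),
 ("w8",[((243,12),(-.072,-.020,.016)),((308,13),(-.072,.020,.016)),((226,104),(-.021,-.030,.024)),((324,104),(-.021,.030,.024)),((240,232),(.063,-.022,.016)),((309,233),(.063,.022,.016))])):
    c=pickle.load(open(f"pics/{nm}.pkl","rb"))
    def f(x):
        r=R.from_euler('z',x[3])*R.from_euler('y',x[4]);return np.concatenate([proj(c,[r.apply(m)+x[:3]])[0]-p for p,m in obs])
    s=least_squares(f,[.5,0,.016,-.2,0]);print(nm,s.x,s.fun.round(1))
E
```

```text
w9 [ 0.4996  0.0009  0.0095 -0.1986 -0.0179] [-1.5  0.4  1.4  0.1  1.6 -0.9 -1.3 -1.2  3.4  0.8 -3.6  0.7]
w8 [ 0.4955  0.0017  0.0088 -0.2056 -0.0517] [-1.5  0.9  1.5  0.3 -0.7 -1.1  0.8 -0.6  2.5  0.7 -2.6 -0.1]
```

```bash
cat > plan.py <<'E'
from h import *
np.set_printoptions(precision=4,suppress=True)
D=np.array([.5542,-.2618,0]);YAW=-12.0
Rd=R.from_euler('z',YAW,degrees=True).as_matrix()
Rb=Rd@R.from_euler('y',30,degrees=True).as_matrix()
th=np.radians(7.1);cx=np.array([np.sin(th),-np.cos(th),0]);cz=np.array([-np.cos(th),-np.sin(th),0]);cy=np.cross(cz,cx)
RcT=np.column_stack([cx,cy,cz]);PcT=np.array([-.0468,-.0465,0.0])
def mouth(side): return D+Rd@np.array([0,.033*side,.088])
def tool_for(side,xb,dz=0,dy=0):
    Rt=Rb@RcT.T;pc=mouth(side)+Rb@np.array([xb,dy,dz]);return pc-Rt@PcT,Rt
def cart_now():
    o=robot.get_obs();Rt=q2R(o["orientation"]).as_matrix();return o["tool_pos"]+Rt@PcT,Rt@RcT
def in_bay(side):
    p,Rc=cart_now();q=Rb.T@(p-mouth(side));e=R.from_matrix(Rb.T@Rc).as_rotvec(degrees=True);return q,e
E
python3 - <<'E'
from plan import *
for s in (1,-1): print(s,"mouth",mouth(s),tool_for(s,-.09)[0],tool_for(s,.018)[0])
p,Rt=tool_for(1,-.09);print(Rt,move_to(p,Rt)); print(cart_now()[0])
E
```

```text
1 mouth [ 0.5611 -0.2295  0.088 ] [ 0.4251 -0.2006  0.108 ] [ 0.5166 -0.2201  0.054 ]
-1 mouth [ 0.5473 -0.2941  0.088 ] [ 0.4114 -0.2652  0.108 ] [ 0.5029 -0.2846  0.054 ]
[[-0.3806 -0.9011  0.2079]
 [ 0.0809  0.1915  0.9781]
 [-0.9212  0.3891  0.    ]] (array([0.0391, 0.0508, 0.1355]), array([ 78.3517, -21.4487,  24.6982]))
[ 0.5753 -0.1568  0.2116]
```

```bash
python3 -m creep '[{"fingers":1,"tx":-0.005,"ty":0.017,"tz":0.042,"ax":0,"ay":0,"az":0},{"fingers":1,"tx":-0.005,"ty":0.017,"tz":0.042,"ax":0,"ay":0,"az":0},{"fingers":1,"tx":-0.005,"ty":0.017,"tz":0.042,"ax":0,"ay":0,"az":0},{"fingers":1,"tx":0,"ty":0,"tz":0,"ax":10,"ay":0,"az":0},{"fingers":1,"tx":0,"ty":0,"tz":0,"ax":10,"ay":0,"az":0},{"fingers":1,"tx":0,"ty":0,"tz":0,"ax":10,"ay":0,"az":0},{"fingers":1,"tx":0,"ty":0,"tz":0,"ax":10,"ay":0,"az":0},{"fingers":1,"tx":0,"ty":0,"tz":0,"ax":10,"ay":0,"az":0},{"fingers":1,"tx":0,"ty":0,"tz":0,"ax":10,"ay":0,"az":0},{"fingers":1,"tx":0,"ty":0,"tz":0,"ax":10,"ay":0,"az":0}]' 60
python3 -m creep '[{"fingers":1,"tx":0,"ty":0,"tz":0,"ax":10,"ay":0,"az":0},{"fingers":1,"tx":0,"ty":0,"tz":0,"ax":0,"ay":0,"az":8},{"fingers":1,"tx":0,"ty":0,"tz":0,"ax":0,"ay":0,"az":8},{"fingers":1,"tx":0,"ty":0,"tz":0,"ax":0,"ay":0,"az":8},{"fingers":1,"tx":0,"ty":0,"tz":0,"ax":0,"ay":0,"az":6},{"fingers":1,"tx":0,"ty":0,"tz":0,"ax":0,"ay":0,"az":0},{"fingers":1,"tx":0,"ty":0,"tz":0,"ax":0,"ay":0,"az":0},{"fingers":1,"tx":0,"ty":0,"tz":0,"ax":0,"ay":0,"az":0},{"fingers":1,"tx":0,"ty":0,"tz":0,"ax":0,"ay":0,"az":0},{"fingers":1,"tx":0,"ty":0,"tz":0,"ax":0,"ay":0,"az":0}]' 60
python3 - <<'E'
from plan import *
print(robot.get_obs()["joint_pos"])
for s in (1,-1): print(in_bay(s),move_to(*tool_for(s,-.088)))
snap("side","s15");snap("top","t15")
E
```

```text
time_s: 27.0
tool_pos: [0.4273, -0.2024, 0.163]
orientation: [0.53, -0.529, 0.484, 0.452]
ft_force: [0.4, -0.2, -1.8]
grip_width: 0.0392
time_s: 28.25
tool_pos: [0.427, -0.2027, 0.1633]
orientation: [0.447, -0.332, 0.628, 0.544]
ft_force: [0.3, 0.3, -0.0]
grip_width: 0.0395
[ 0.7525  0.5909 -0.7048  1.6095  0.3235  1.4832  1.3306]
(array([-0.1158, -0.0011,  0.0492]), array([-0.6067, -0.1975,  0.0822])) (array([ 0.0522, -0.0212,  0.0021]), array([ 0.1566, -0.5918,  0.1975]))
(array([-0.1158,  0.0649,  0.0492]), array([-0.6067, -0.1975,  0.0822])) (array([ 0.0528, -0.021 , -0.0638]), array([ 0.1566, -0.5918,  0.1975]))
```

View pics/s15.png

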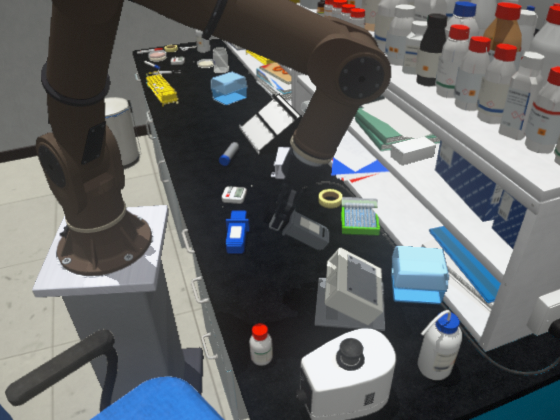

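The side view shows the cartridge nose-down at (305,230), above and to the left of the dock mouths. I'll move it to the left bay's approach line.

```bash
python3 -m creep '[{"fingers":1,"tx":0.018,"ty":0,"tz":0.001,"ax":0,"ay":-0.6,"az":0},{"fingers":1,"tx":0.018,"ty":0,"tz":0.001,"ax":0,"ay":0,"az":0},{"fingers":1,"tx":0.016,"ty":0,"tz":0,"ax":0,"ay":0,"az":0},{"fingers":1,"tx":0,"ty":-0.010,"tz":0,"ax":0,"ay":0,"az":0},{"fingers":1,"tx":0,"ty":-0.008,"tz":0,"ax":0,"ay":0,"az":0},{"fingers":1,"tx":0,"ty":0,"tz":0,"ax":0,"ay":0,"az":0},{"fingers":1,"tx":0,"ty":0,"tz":0,"ax":0,"ay":0,"az":0},{"fingers":1,"tx":0,"ty":0,"tz":0,"ax":0,"ay":0,"az":0},{"fingers":1,"tx":0,"ty":0,"tz":0,"ax":0,"ay":0,"az":0},{"fingers":1,"tx":0,"ty":0,"tz":0,"ax":0,"ay":0,"az":0}]' 60
python3 - <<'E'
from plan import *
for s in (1,): print(in_bay(s),move_to(*tool_for(s,-.078)))
snap("side","s16");snap("top","t16");snap("wrist","w16")
a=cv2.imread("pics/s16.png")[190:330,260:400];b=cv2.imread("pics/t16.png")[130:230,320:420]
cv2.imwrite("pics/c16.png",np.hstack([cv2.resize(a,(400,400),interpolation=cv2.INTER_CUBIC),cv2.resize(b,(400,400),interpolation=cv2.INTER_CUBIC)]))
E
```

```text
time_s: 29.6
tool_pos: [0.4241, -0.2, 0.1081]
orientation: [0.451, -0.328, 0.626, 0.546]
ft_force: [-0.6, -0.8, -0.7]
grip_width: 0.0398
(array([-0.0911,  0.0005, -0.0004]), array([-0.0013, -0.1495,  0.1811])) (array([ 0.0012, -0.013 , -0.0004]), array([0.1799, 0.0211, 0.1495]))
```

View pics/c16.png

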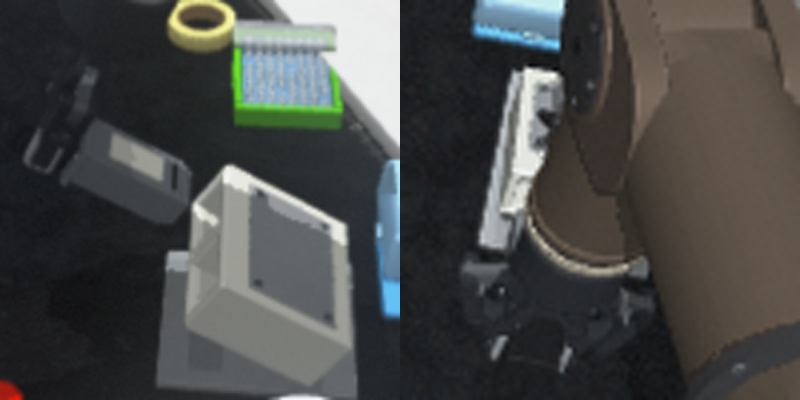

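View pics/w16.png

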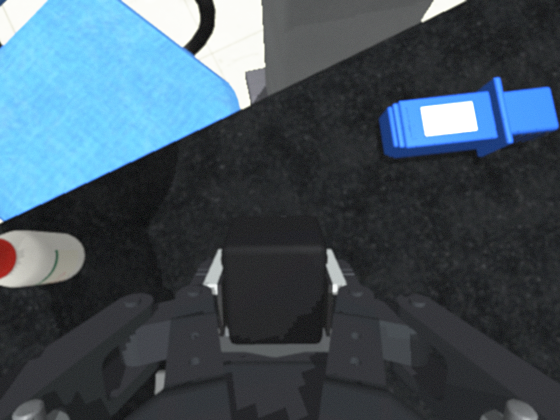

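```bash
cat > ov.py <<'E'
from plan import *
import sys
def ov(n,out,side=1,box=(260,190,140,140),S=5):
    im=cv2.imread(f"pics/{n}.png");c=robot.calibration("side");x0,y0,w,h=box
    I=cv2.resize(im[y0:y0+h,x0:x0+w],(w*S,h*S),interpolation=cv2.INTER_CUBIC)
    def line(a,b,col):
        q=[tuple(int(v) for v in ((p+.5-[x0,y0])*S)) for p in proj(c,[a,b])];cv2.line(I,q[0],q[1],col,1)
    p,Rc=cart_now()
    P=[p+Rc@np.array([x,y,z]) for x in(-.018,.072) for y in(-.022,.022) for z in(-.016,.016)]
    for i in range(8):
        for j in(1,2,4):
            if not i&j: line(P[i],P[i|j],(0,0,255))
    for s in(1,-1):
        Q=[mouth(s)+Rb@np.array([0,y,z]) for y,z in((-.024,-.018),(.024,-.018),(.024,.018),(-.024,.018))]
        for i in range(4): line(Q[i],Q[(i+1)%4],(0,255,0))
    cv2.imwrite(f"pics/{out}.png",I[:600])
E
python3 -c "
from ov import *
ov('s16','o16',box=(270,200,120,110))"
```

```text
(no output)
```

View pics/o16.png

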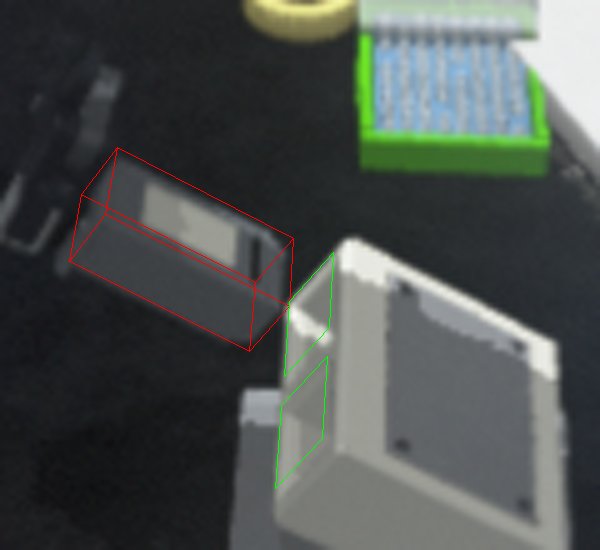

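The model overlay matches the picture to within a few mm. I'll ease the nose in with a light grip so that it would slip rather than force.

```bash
python3 -m creep '[{"fingers":1,"tx":0.0005,"ty":-0.004,"tz":0,"ax":0,"ay":0,"az":0},{"fingers":1,"tx":0.0005,"ty":-0.004,"tz":0,"ax":0,"ay":0,"az":0},{"fingers":1,"tx":0.0005,"ty":-0.004,"tz":0,"ax":0,"ay":0,"az":0},{"fingers":1,"tx":0.0005,"ty":-0.003,"tz":0,"ax":0,"ay":0,"az":0},{"fingers":1,"tx":0.0005,"ty":-0.003,"tz":0,"ax":0,"ay":0,"az":0},{"fingers":1,"tx":0.0004,"ty":-0.003,"tz":0,"ax":0,"ay":0,"az":0},{"fingers":1,"tx":0.0004,"ty":-0.003,"tz":0,"ax":0,"ay":0,"az":0},{"fingers":1,"tx":0.0004,"ty":-0.003,"tz":0,"ax":0,"ay":0,"az":0},{"fingers":1,"tx":0,"ty":0,"tz":0,"ax":0,"ay":0,"az":0},{"fingers":1,"tx":0,"ty":0,"tz":0,"ax":0,"ay":0,"az":0}]' 35
python3 - <<'E'
from plan import *
o=robot.get_obs();print(in_bay(1),"F in bay",Rb.T@o["ft_force"],o["moment"])
snap("side","s17")
from ov import *
ov('s17','o17',box=(270,200,120,110))
E
```

```text
time_s: 31.0
tool_pos: [0.4471, -0.2047, 0.0941]
orientation: [0.451, -0.328, 0.625, 0.546]
ft_force: [0.2, 0.2, -1.0]
grip_width: 0.0394
(array([-0.0638,  0.0008, -0.0007]), array([ 0.0026, -0.1394,  0.1962])) F in bay [ 0.6496  0.2507 -0.7915] [-0.0856 -0.4189 -0.0048]
```

View pics/o17.png

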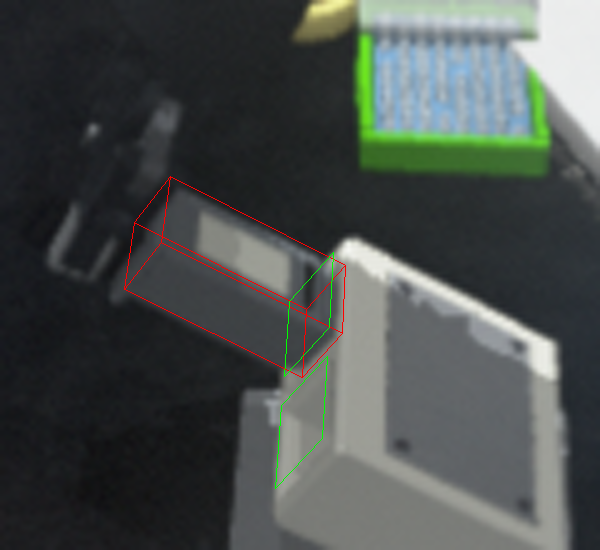

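The nose is in the left mouth with no side force. I'll go on to just short of the shallow stop, which is at x = -17 mm.

```bash
python3 -m creep '[{"fingers":1,"tx":0.0004,"ty":-0.003,"tz":0,"ax":0,"ay":0,"az":0},{"fingers":1,"tx":0.0004,"ty":-0.003,"tz":0,"ax":0,"ay":0,"az":0},{"fingers":1,"tx":0.0004,"ty":-0.003,"tz":0,"ax":0,"ay":0,"az":0},{"fingers":1,"tx":0.0004,"ty":-0.003,"tz":0,"ax":0,"ay":0,"az":0},{"fingers":1,"tx":0.0004,"ty":-0.003,"tz":0,"ax":0,"ay":0,"az":0},{"fingers":1,"tx":0.0004,"ty":-0.003,"tz":0,"ax":0,"ay":0,"az":0},{"fingers":1,"tx":0.0004,"ty":-0.003,"tz":0,"ax":0,"ay":0,"az":0},{"fingers":1,"tx":0.0004,"ty":-0.003,"tz":0,"ax":0,"ay":0,"az":0},{"fingers":1,"tx":0.0004,"ty":-0.003,"tz":0,"ax":0,"ay":0,"az":0},{"fingers":1,"tx":0,"ty":0,"tz":0,"ax":0,"ay":0,"az":0}]' 35
python3 - <<'E'
from plan import *
o=robot.get_obs();print(in_bay(1),"F in bay",Rb.T@o["ft_force"],o["moment"])
E
```

```text
time_s: 32.3
tool_pos: [0.4705, -0.2097, 0.0801]
orientation: [0.451, -0.329, 0.625, 0.546]
ft_force: [0.6, -2.8, -0.3]
grip_width: 0.039
(array([-0.0361,  0.0007, -0.0008]), array([ 0.0029, -0.1735,  0.1773])) F in bay [ 1.1334 -2.5952  0.311 ] [-0.7411 -0.5059  0.0347]
```

```bash
python3 -m creep '[{"fingers":1,"tx":0,"ty":0,"tz":-0.001,"ax":0,"ay":0,"az":0},{"fingers":1,"tx":0.0003,"ty":-0.002,"tz":0,"ax":0,"ay":0,"az":0},{"fingers":1,"tx":0.0003,"ty":-0.002,"tz":0,"ax":0,"ay":0,"az":0},{"fingers":1,"tx":0.0003,"ty":-0.002,"tz":0,"ax":0,"ay":0,"az":0},{"fingers":1,"tx":0.0003,"ty":-0.002,"tz":0,"ax":0,"ay":0,"az":0},{"fingers":1,"tx":0.0002,"ty":-0.002,"tz":0,"ax":0,"ay":0,"az":0},{"fingers":1,"tx":0.0002,"ty":-0.002,"tz":0,"ax":0,"ay":0,"az":0},{"fingers":1,"tx":0.0002,"ty":-0.002,"tz":0,"ax":0,"ay":0,"az":0},{"fingers":1,"tx":0,"ty":0,"tz":0,"ax":0,"ay":0,"az":0},{"fingers":1,"tx":0,"ty":0,"tz":0,"ax":0,"ay":0,"az":0}]' 35
python3 - <<'E'
from plan import *
o=robot.get_obs();print(in_bay(1),"F in bay",Rb.T@o["ft_force"],o["moment"])
E
```

```text
time_s: 33.55
tool_pos: [0.4823, -0.2131, 0.0732]
orientation: [0.451, -0.329, 0.625, 0.546]
ft_force: [2.3, -0.4, -0.2]
grip_width: 0.039
(array([-0.0221, -0.0002, -0.0007]), array([ 0.012 , -0.192 ,  0.1855])) F in bay [2.1611 0.07   1.0099] [-0.1825 -0.9728 -0.046 ]
```

```bash
python3 -m creep '[{"fingers":1,"tx":0.0001,"ty":-0.001,"tz":0,"ax":0,"ay":0,"az":0},{"fingers":1,"tx":0.0001,"ty":-0.001,"tz":0,"ax":0,"ay":0,"az":0},{"fingers":1,"tx":0.0001,"ty":-0.001,"tz":0,"ax":0,"ay":0,"az":0},{"fingers":1,"tx":0.0001,"ty":-0.001,"tz":0,"ax":0,"ay":0,"az":0},{"fingers":1,"tx":0.0001,"ty":-0.001,"tz":0,"ax":0,"ay":0,"az":0},{"fingers":1,"tx":0.0001,"ty":-0.001,"tz":0,"ax":0,"ay":0,"az":0},{"fingers":1,"tx":0.0001,"ty":-0.001,"tz":0,"ax":0,"ay":0,"az":0},{"fingers":1,"tx":0.0001,"ty":-0.001,"tz":0,"ax":0,"ay":0,"az":0},{"fingers":1,"tx":0,"ty":0,"tz":0,"ax":0,"ay":0,"az":0},{"fingers":1,"tx":0,"ty":0,"tz":0,"ax":0,"ay":0,"az":0}]' 35
python3 - <<'E'
from plan import *
o=robot.get_obs();print(in_bay(1),"F in bay",Rb.T@o["ft_force"],o["moment"])
E
```

```text
time_s: 34.8
tool_pos: [0.489, -0.2145, 0.0693]
orientation: [0.451, -0.329, 0.625, 0.546]
ft_force: [1.2, -0.2, 0.9]
grip_width: 0.0394
(array([-0.0142, -0.0001, -0.0007]), array([ 0.0055, -0.1587,  0.1918])) F in bay [0.5713 0.0278 1.4217] [-0.0613 -0.6297  0.014 ]
```

```bash
python3 -m creep '[{"fingers":1,"tx":0.0001,"ty":-0.001,"tz":0,"ax":0,"ay":0,"az":0},{"fingers":1,"tx":0.0001,"ty":-0.001,"tz":0,"ax":0,"ay":0,"az":0},{"fingers":1,"tx":0.0001,"ty":-0.001,"tz":0,"ax":0,"ay":0,"az":0},{"fingers":1,"tx":0.0001,"ty":-0.001,"tz":0,"ax":0,"ay":0,"az":0},{"fingers":1,"tx":0.0001,"ty":-0.001,"tz":0,"ax":0,"ay":0,"az":0},{"fingers":1,"tx":0.0001,"ty":-0.001,"tz":0,"ax":0,"ay":0,"az":0},{"fingers":1,"tx":0.0001,"ty":-0.001,"tz":0,"ax":0,"ay":0,"az":0},{"fingers":1,"tx":0.0001,"ty":-0.001,"tz":0,"ax":0,"ay":0,"az":0},{"fingers":1,"tx":0.0001,"ty":-0.001,"tz":0,"ax":0,"ay":0,"az":0},{"fingers":1,"tx":0,"ty":0,"tz":0,"ax":0,"ay":0,"az":0}]' 35
python3 - <<'E'
from plan import *
o=robot.get_obs();print(in_bay(1),"F in bay",Rb.T@o["ft_force"],o["moment"])
snap("side","s18")
from ov import *
ov('s18','o18',box=(270,200,120,110))
E
```

```text
time_s: 36.05
tool_pos: [0.4967, -0.2161, 0.065]
orientation: [0.451, -0.328, 0.625, 0.546]
ft_force: [0.5, -0.5, 0.6]
grip_width: 0.0392
(array([-0.0052, -0.0001, -0.0005]), array([ 0.0079, -0.1524,  0.1883])) F in bay [ 0.1949 -0.3421  0.7781] [-0.0171 -0.5631  0.0268]
```

View pics/o18.png

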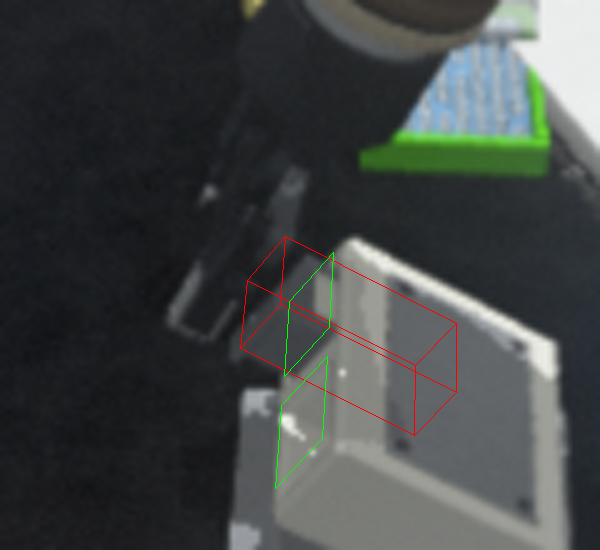

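There is no resistance past the shallow stop, now at x = -5 mm. In the side view the shaft is clearly sinking into the left bay, so that is the deep one. I'll carry on to the flange.

```bash
python3 -m creep '[{"fingers":1,"tx":0.0003,"ty":-0.002,"tz":0,"ax":0,"ay":0,"az":0},{"fingers":1,"tx":0.0003,"ty":-0.002,"tz":0,"ax":0,"ay":0,"az":0},{"fingers":1,"tx":0.0002,"ty":-0.002,"tz":0,"ax":0,"ay":0,"az":0},{"fingers":1,"tx":0.0002,"ty":-0.002,"tz":0,"ax":0,"ay":0,"az":0},{"fingers":1,"tx":0.0002,"ty":-0.002,"tz":0,"ax":0,"ay":0,"az":0},{"fingers":1,"tx":0.0002,"ty":-0.002,"tz":0,"ax":0,"ay":0,"az":0},{"fingers":1,"tx":0.0002,"ty":-0.002,"tz":0,"ax":0,"ay":0,"az":0},{"fingers":1,"tx":0.0001,"ty":-0.001,"tz":0,"ax":0,"ay":0,"az":0},{"fingers":1,"tx":0.0001,"ty":-0.001,"tz":0,"ax":0,"ay":0,"az":0},{"fingers":1,"tx":0,"ty":0,"tz":0,"ax":0,"ay":0,"az":0}]' 35
python3 - <<'E'
from plan import *
o=robot.get_obs();print(in_bay(1),"F in bay",Rb.T@o["ft_force"],o["moment"],o["joint_pos"])
E
```

```text
time_s: 37.35
tool_pos: [0.5105, -0.2189, 0.0572]
orientation: [0.451, -0.328, 0.625, 0.546]
ft_force: [0.4, -0.9, 0.6]
grip_width: 0.039
(array([ 0.0109, -0.    , -0.0003]), array([ 0.0028, -0.1493,  0.1903])) F in bay [ 0.214  -0.7506  0.7635] [-0.0817 -0.4935  0.0237] [ 0.6544  0.8158 -0.6388  1.4695  0.4071  1.413   1.2992]
```

```bash
python3 -m creep '[{"fingers":1,"tx":0.0001,"ty":-0.001,"tz":0,"ax":0,"ay":0,"az":0},{"fingers":1,"tx":0.0001,"ty":-0.001,"tz":0,"ax":0,"ay":0,"az":0},{"fingers":1,"tx":0.0001,"ty":-0.001,"tz":0,"ax":0,"ay":0,"az":0},{"fingers":1,"tx":0.0001,"ty":-0.001,"tz":0,"ax":0,"ay":0,"az":0},{"fingers":1,"tx":0.0001,"ty":-0.001,"tz":0,"ax":0,"ay":0,"az":0},{"fingers":1,"tx":0,"ty":-0.0005,"tz":0,"ax":0,"ay":0,"az":0},{"fingers":1,"tx":0,"ty":-0.0005,"tz":0,"ax":0,"ay":0,"az":0},{"fingers":1,"tx":0,"ty":0,"tz":0,"ax":0,"ay":0,"az":0},{"fingers":1,"tx":0,"ty":0,"tz":0,"ax":0,"ay":0,"az":0},{"fingers":1,"tx":0,"ty":0,"tz":0,"ax":0,"ay":0,"az":0}]' 30
python3 - <<'E'
from plan import *
o=robot.get_obs();print(in_bay(1),"F in bay",Rb.T@o["ft_force"],o["moment"])
snap("side","s19")
from ov import *
ov('s19','o19',box=(270,200,120,110))
E
```

```text
time_s: 38.6
tool_pos: [0.5156, -0.22, 0.0545]
orientation: [0.451, -0.328, 0.625, 0.546]
ft_force: [0.1, -0.3, -0.4]
grip_width: 0.0391
(array([ 0.0167, -0.    ,  0.    ]), array([ 0.0021, -0.1447,  0.1944])) F in bay [ 0.3374 -0.3087 -0.2101] [-0.0868 -0.513  -0.0072]
```

View pics/o19.png

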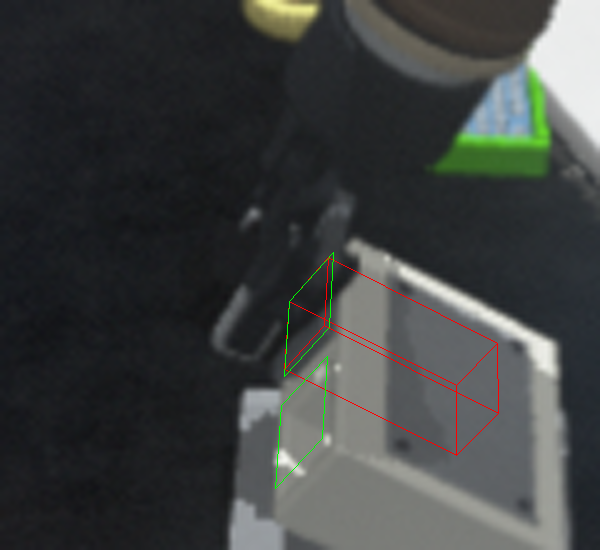

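```bash
python3 -m creep '[{"fingers":1,"tx":0,"ty":-0.0005,"tz":0,"ax":0,"ay":0,"az":0},{"fingers":1,"tx":0.0001,"ty":-0.0005,"tz":0,"ax":0,"ay":0,"az":0},{"fingers":1,"tx":0,"ty":-0.0005,"tz":0,"ax":0,"ay":0,"az":0},{"fingers":1,"tx":0.0001,"ty":-0.0005,"tz":0,"ax":0,"ay":0,"az":0},{"fingers":1,"tx":0,"ty":-0.0005,"tz":0,"ax":0,"ay":0,"az":0},{"fingers":1,"tx":0.0001,"ty":-0.0005,"tz":0,"ax":0,"ay":0,"az":0},{"fingers":1,"tx":0,"ty":0,"tz":0,"ax":0,"ay":0,"az":0},{"fingers":1,"tx":0,"ty":0,"tz":0,"ax":0,"ay":0,"az":0},{"fingers":1,"tx":0,"ty":0,"tz":0,"ax":0,"ay":0,"az":0},{"fingers":1,"tx":0,"ty":0,"tz":0,"ax":0,"ay":0,"az":0}]' 25
python3 - <<'E'
from plan import *
o=robot.get_obs();print(in_bay(1),"F in bay",Rb.T@o["ft_force"],o["moment"])
E
```

```text
time_s: 39.9
tool_pos: [0.518, -0.2205, 0.0532]
orientation: [0.45, -0.328, 0.626, 0.546]
ft_force: [-4.1, 1.3, 2.6]
grip_width: 0.0393
(array([0.0195, 0.    , 0.0001]), array([ 0.001 , -0.1203,  0.1944])) F in bay [-5.0099  0.3736  0.1263] [-0.048   0.3031 -0.0812]
```

I feel -5 N along the bay at x ≈ 19 mm, so the flange is touching. One more gentle nudge, then I'll open.

```bash
python3 -m creep '[{"fingers":1,"tx":0,"ty":-0.0005,"tz":0,"ax":0,"ay":0,"az":0},{"fingers":1,"tx":0.0001,"ty":-0.0005,"tz":0,"ax":0,"ay":0,"az":0},{"fingers":1,"tx":0,"ty":0,"tz":0,"ax":0,"ay":0,"az":0},{"fingers":1,"tx":0,"ty":0,"tz":0,"ax":0,"ay":0,"az":0},{"fingers":1,"tx":0,"ty":0,"tz":0,"ax":0,"ay":0,"az":0},{"fingers":1,"tx":0,"ty":0,"tz":0,"ax":0,"ay":0,"az":0},{"fingers":1,"tx":0,"ty":0,"tz":0,"ax":0,"ay":0,"az":0},{"fingers":1,"tx":0,"ty":0,"tz":0,"ax":0,"ay":0,"az":0},{"fingers":1,"tx":0,"ty":0,"tz":0,"ax":0,"ay":0,"az":0},{"fingers":1,"tx":0,"ty":0,"tz":0,"ax":0,"ay":0,"az":0}]' 25
python3 - <<'E'
from plan import *
o=robot.get_obs();print(in_bay(1),"F in bay",Rb.T@o["ft_force"],o["moment"])
E
```

```text
time_s: 41.15
tool_pos: [0.5179, -0.2205, 0.0531]
orientation: [0.45, -0.328, 0.626, 0.546]
ft_force: [-7.0, 1.5, 7.1]
grip_width: 0.0392
(array([ 0.0196,  0.    , -0.0001]), array([-0.0153, -0.0095,  0.1889])) F in bay [-9.7639 -0.0369  2.5803] [ 0.1522  1.4718 -0.2694]
```

```bash
python3 -m creep '[{"fingers":-0.3,"tx":0,"ty":0,"tz":0,"ax":0,"ay":0,"az":0},{"fingers":-1,"tx":0,"ty":0,"tz":0,"ax":0,"ay":0,"az":0},{"fingers":-1,"tx":0,"ty":0,"tz":0,"ax":0,"ay":0,"az":0},{"fingers":-1,"tx":0,"ty":0,"tz":0,"ax":0,"ay":0,"az":0},{"fingers":-1,"tx":0,"ty":0,"tz":0,"ax":0,"ay":0,"az":0},{"fingers":-1,"tx":-0.01,"ty":0,"tz":0,"ax":0,"ay":0,"az":0},{"fingers":-1,"tx":-0.03,"ty":0,"tz":0,"ax":0,"ay":0,"az":0},{"fingers":-1,"tx":-0.04,"ty":0,"tz":0,"ax":0,"ay":0,"az":0},{"fingers":-1,"tx":-0.04,"ty":0.01,"tz":0,"ax":0,"ay":0,"az":0},{"fingers":-1,"tx":0,"ty":0.03,"tz":0,"ax":0,"ay":0,"az":0}]' 25
python3 - <<'E'
from plan import *
o=robot.get_obs();print(o["ft_force"],o["tool_pos"])
snap("side","s20");snap("wrist","w20")
a=cv2.imread("pics/s20.png")[190:330,260:400]
cv2.imwrite("pics/c20.png",np.hstack([cv2.resize(a,(400,400),interpolation=cv2.INTER_CUBIC),cv2.copyMakeBorder(cv2.resize(cv2.imread("pics/w20.png"),(400,300)),0,100,0,0,cv2.BORDER_CONSTANT)]))
E
```

```text
time_s: 42.4
tool_pos: [0.5311, -0.2224, 0.1814]
orientation: [0.452, -0.33, 0.624, 0.545]
ft_force: [0.8, 0.4, -0.5]
grip_width: 0.0853
[ 0.8355  0.4254 -0.5393] [ 0.5311 -0.2224  0.1814]
```

View pics/c20.png

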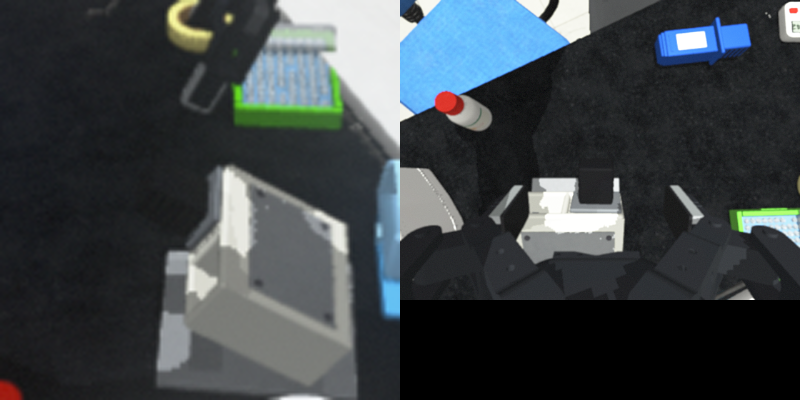

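The side crop shows the flange against the left mouth at about (208,205), with the grip end out. The gripper is clear. I'll take one closer check of the flange gap and the bystanders.

```bash
python3 - <<'E'
from plan import *
snap("side","s21");snap("wrist","w21")
for t in ("bottle","timer","tape","tube"):
    r=robot.search_frame("side",t);print(t,np.array(r[0]["location"]) if r else None)
o=robot.get_obs();print(o["time_s"],o["joint_vel"].round(3))
w=cv2.imread("pics/w21.png")[235:360,160:340];s=cv2.imread("pics/s21.png")[240:300,310:370]
cv2.imwrite("pics/c21.png",np.hstack([cv2.resize(s,(300,300),interpolation=cv2.INTER_CUBIC),cv2.resize(w,(432,300),interpolation=cv2.INTER_CUBIC)]))
from scipy.optimize import least_squares
E
```

```text
bottle [ 0.3921 -0.408   0.0536]
timer [0.3453 0.1599 0.0177]
tape None
tube [0.3253 0.3779 0.0229]
42.8 [ 0.    -0.001 -0.002  0.    -0.003  0.001 -0.001]
```

View pics/c21.png

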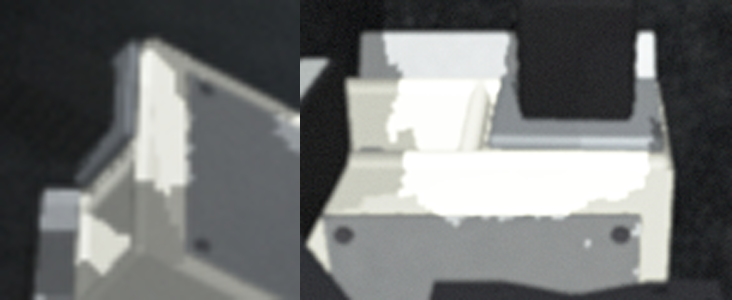

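The flange sits flush and square on the left mouth: its top edge lies along the lip at row 148 of the right-hand crop. Handing in.

```bash
python3 -c "
from rig import robot
print(robot.job_done(), robot.get_obs()['time_s'])"
```

```text
the job is handed in; nothing more can be done
the job is handed in; nothing more can be done
```

The job is handed in, at about 43 s of the 72 s allowed; no verdict was reported. I drew the grey cartridge out by the nose, laid it flat clear of the sleeve and let it go. I then took it by the black grip end and slid it into the left bay. That bay let it pass the shallow stop with 2 N or less along the bay, so it is the deep one. The flange came up against the mouth with about 10 N, and I let go and backed off.

**Last checks:**
- **Seating:** the side and wrist pictures show the flange flush and square on the left mouth. The gripper is clear and the wrist force is near zero.
- **Bystanders:** the bottle, timer and tube were found within about 7 mm of where they started. The network did not find the tape in the last side picture, which the gripper partly hides. In an earlier picture after letting go it looked unmoved.

**What disagreed:**
- **Finger length:** the real finger ends stood about 40 mm short of the reported TCP, so the first grasp closed on air without touching anything. After that I set heights from the pictures.
- **Wrist camera:** the wrist pictures put the cartridge about 7 mm too low when it lay flat. I took its height from the grasp instead.

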